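# Draw the worn filter plate from the can seamer's filter box

### The job

Fit the loose yellow-finned key fully down over the square spindle of the green filter box, turn it anticlockwise (seen from above) until the latch tongue has swung some 60 degrees clear of the flap, and leave it sitting there. Then lift the cover flap right up so that it stands open, draw the filter plate with the red tab out of its slot, and finish while still holding it in the gripper, upright and still, about 10 cm above the middle of the white light panel. Leave the blue-tabbed plate in its slot and everything else on the bench as it stands.

Things in the scene. Friction and masses are not known exactly. Their poses are not given: they have to be found in the camera images.
- filter_box: Green open steel box fixed to the bench, 116 (x) x 204 mm (y), rim 80 mm high, 110 mm to the top of the shut flap. Origin: middle of its underside; x from its front (bar side) to the hinge, z up. Slots at y = +36 and -36 mm hold a plate each, parallel to its x-z plane; which is where varies. A 58 mm high bracket at its +y side carries the latch.
- spindle (a point): Foot of the square brass spindle on the latch axis, on a round steel boss where the key comes to rest: 80 mm above the bench, at x -20, y +150 mm of the box. z up; x and y are square to the spindle's faces and turn with the latch. Spindle 14 mm square, 24 mm tall; its top 6 mm are a round cone (14 to 8 mm) that leads the key on.
- latch (a joint): Angle of spindle and tongue, rad: at 0 to 0.2 (start) the tongue lies over a lug on the flap's side and holds it shut; grows anticlockwise seen from above, to a stop at 1.3; open from 0.9. Light friction (0.08 N m); stays where it is left.
- key: Loose key, 0.2 kg: steel hub 32 mm square, 30 mm tall, with a square bore 17 mm wide, 26 mm deep from below; yellow fin on top 60 mm (x) x 12 mm (y), 30 to 60 mm up. Stands bore down, left or right of the box. Origin: centre of its underside, z up. Seated, its origin is at spindle in any quarter turn, with 0.23 rad of play either way; top then 140 mm above the bench.
- key_fin (a point): Middle of the key's yellow fin, 52 mm above the key's origin: where to grip it across its 12 mm.
- flap (a joint): Opening of the cover flap in rad: 0 shut, stop at 1.75; 1.57 stands straight up. Its stiff hinge (about 0.35 N m of friction) keeps it wherever it is left. It cannot open while the latch holds it.
- flap_hinge (a point): Middle of the flap's hinge line at the box's rear rim, 80 mm above the bench; y along the hinge. The flap is a hood 120 mm deep, 212 wide, 30 high, with sides and front; its front swings up and back, turning about +y.
- flap_bar (a point): Middle of the flap's black handle bar: round, 10 mm thick, along y, 100 mm between its posts, 40 mm clear of the flap's front. Shut, it is 160 mm in front of the hinge and 15 mm above it (95 mm above the bench). Axes turn with the flap.
- red_filter: Filter plate to draw out: grey steel frame with mesh, 100 mm (x) by 8 mm (y) by 70 mm tall, with a red tab on top. Origin: middle of its lower edge, 4 mm above the bench in the box; z up. 0.16 kg. It slides straight up out of its slot (guides to 50 mm above the bench, about 1.5 mm play).
- red_tab (a point): Middle of the red tab: 32 mm (x) by 12 mm (y) by 24 mm tall, centred 82 mm above the plate's lower edge (so 74 to 98 mm above the bench when in the box). Hidden under the flap at the start.
- blue_filter: The other filter plate, the same but with a blue tab; stays in its slot.
- blue_tab (a point): Middle of the blue tab, as on the red one.
- light_panel: White inspection light panel in a grey frame fixed flat on the bench, 150 mm (x) by 100 mm (y), 8 mm high; on the other side of the box from the key's starting place. Origin: middle of its underside.
- can_a: Bystander: bare aluminium capacitor can, upright, 45 mm diameter, 85 mm tall (95 over its terminals); leave it. Origin: middle of its underside.
- can_b: Bystander: a second such can; leave it. Origin: middle of its underside.
- can_c: Bystander: a third such can; leave it. Origin: middle of its underside.
- oil_bottle: Bystander: yellow oil bottle with a red cap, 56 mm diameter, 150 mm tall; leave it. Origin: middle of its underside.
- crimp_die: Bystander: dark steel ring, 64 mm outside, 40 mm bore, 40 mm tall; leave it. Origin: middle of its underside.
- spanner: Bystander: open-ended steel spanner lying flat on the bench; leave it. Origin: its reference point on the bench.
Not all that is in view belongs to the job. Of the things that look like the key, the smaller one is meant. Several things look just like the light_panel: the one meant starts farthest to the robot's left.

How it is judged:
By the outcome, as a careful person would: the job done as asked, in the order asked, and still so for the second after the job is handed in, while the arm keeps its last pose, push and grip.
It also fails if it takes over 72 s, if anything falls off the work surface, if the arm or the gripper's body presses on something with over 40 N, if the wrist force passes 120 N, or if a joint passes its speed limit or range.

### The arm

A 6-joint arm with a two-finger parallel gripper is mounted at the origin on the work surface. World frame = base frame: x ahead of the robot, y to its left, z up, the work surface at z = 0. Lengths are in m, angles in degrees, forces in N, time in s.
With the tool pointing down it reaches from about 0.375 to 0.975 m from the base axis. Payload 3.8 kg.
Tool frame: the origin (TCP) lies between the finger pads; the fingertips stand robot.nose_length ahead of it and the grasp point (between the pads) lies 11 mm behind it (robot.nose_length is the distance from the TCP to the fingertips, in m); z points along the fingers, y is the direction in which the jaws open and shut (so a half turn about z gives the same grasp; the last joint's range is limited). The gripper opens to 85 mm and grips with 20 to 120 N. Pads are 22 mm wide; open, the fingers measure 114 mm over their backs; the gripper's body (76 mm by 85 mm) begins 54 mm behind the grasp point. The pads swing forward as they close: fully open they stand 13 mm farther back than shut.
Start: joints at [-73.505, 15.12, 91.902, -0, 72.978, -2.114], TCP at [0.215, -0.64, 0.239] pointing down, gripper open.
Joint ranges: [-150.88, 150.88], [-54.13, 125.18], [17.81, 147.31], [-75.09, 255.09], [0, 152.58], [-146.25, 146.25]. Speed limits (degrees/s): [147.25, 147.25, 180, 180, 180, 180].

### API

Orientations are given as a 3x3 rotation matrix whose columns are the frame's x, y, z axes.
In Python, from station import robot gives the robot as it stands.
- The arm moves only by the shell command python3 -m crank 'ROWS' [FORCE]. ROWS is JSON, a list of rows, each a list of 3 entries, a list of its own where there are three numbers: the shift along the tool's x, y, z in cm, then the turn, a rotation vector about the tool's x, y, z in rad, then the opening, from 0 (shut) to 1 (fully open). A call has exactly 8 rows; each row is the pose to reach, as a shift and turn from the pose commanded when the call began, along the tool's axes at that moment; what a row does not reach only later rows make up. A row lasts 1/12 s, in which the tool goes at most 41.7 mm and 7.16 degrees, less where a joint would pass 70% of its speed; a pose out of reach is approached as far as the arm can. A call with a gripper value outside its range is refused whole. The fingers move at their own pace and stop on an object; FORCE is the grip in N (left out, the last holds). Time passes only in rows, so rows that repeat a pose let the fingers close, or fill a call up. It gives the time, the measured TCP pose, the force and the opening at its end, in the units of the state.
- robot.sense(): the state, without advancing time (a new reading comes with each control period).
- robot.grab_frame(name): name is "side" or "top" or "wrist"; returns (picture, depth): 480x640x3 uint8, red, green, blue; 480x640 float32, m along the optical axis (not along the pixel's ray), 0 where there is no reading.
- robot.camera_model(name): a dict with "K" (3x3 intrinsics, pixels), "rvec" (rotation vector, rad) and "tvec" (3), from world to camera coordinates, as OpenCV has them. Camera axes: x right, y down, z forward; pixel columns grow to the right and rows downward; lengths in m; the calibration is good to about 2 mm. A picture is of the moment at which its call begins: read the wrist's pose just before it. camera_model takes no time and is no camera call; for the wrist camera it gives the pose at the moment of the call.
- robot.hand_in(): hands the job in, once; it reports no verdict.
The state is a dict: "time_s": time; "qpos": joint angles; "dq": joint speeds; "joint_efforts": joint torques, N m; "tcp_pos": TCP position; "orientation": TCP orientation; "contact_force": force on the tool from outside, world axes, zero at the start; "moment": the same for the moment, N m; "gripper_width": opening from 0.0 (shut) to 1.0 (fully open).
Only numpy, scipy, OpenCV 4.12 (cv2) and the standard library are available. Lean on these libraries where they do the work, as an engineer would, in place of code of your own. Each camera call takes 0.05 s, during which the arm holds its last target.

## Working session

There is one attempt and no reset: what is moved stays moved. The work goes in short steps, Python scripts to look and compute and a shell command to move; the robot and the scene stay as the last step left them, time stands still between calls to the robot, and variables do not carry over. Pictures are saved under pics/ and viewed, and the job is handed in when it is done.

```bash
ls; mkdir -p pics
python3 - <<'E'
from station import robot
import cv2
s=robot.sense();print(s, robot.nose_length)
for n in("side","top","wrist"):
    p,d=robot.grab_frame(n);cv2.imwrite(f"pics/{n}0.png",p[...,::-1]);import numpy as np;np.savez(f"pics/{n}0.npz",p=p,d=d)
    print(n,robot.camera_model(n))
E
```

```text
pics
{'time_s': 0.0, 'qpos': array([-7.35039502e+01,  1.51706533e+01,  9.19819376e+01, -4.31309813e-04,
        7.29764505e+01, -2.11432484e+00]), 'dq': array([ 0.01660506,  0.00905216, -0.01314476, -0.05017875,  0.02366262,
        0.02505008]), 'joint_efforts': array([-1.76900634e-03, -5.15110767e+01, -3.67312682e+01, -3.12482207e-04,
        1.26470852e-02, -8.30056194e-06]), 'tcp_pos': array([ 0.21520536, -0.63902196,  0.23793797]), 'orientation': array([[ 9.47709959e-01,  3.19132286e-01, -6.46410836e-04],
       [ 3.19132932e-01, -9.47707506e-01,  2.15744963e-03],
       [ 7.59034311e-05, -2.25092748e-03, -9.99997464e-01]]), 'contact_force': array([-0.26324896, -0.00280066,  0.42200607]), 'moment': array([-0.05980653,  0.02641059,  0.00907856]), 'gripper_width': 1.0001843773086223} 0.008
side {'K': array([[440.218092  ,   0.        , 324.41052872],
       [  0.        , 440.218092  , 253.5121331 ],
       [  0.        ,   0.        ,   1.        ]]), 'rvec': array([ 2.05204352, -0.34382358,  0.18480159]), 'tvec': array([-0.56349396,  0.13816214,  0.82461204])}
top {'K': array([[521.21100091,   0.        , 316.15251264],
       [  0.        , 521.21100091, 237.65890366],
       [  0.        ,   0.        ,   1.        ]]), 'rvec': array([ 2.17341449, -2.16064623,  0.1170556 ]), 'tvec': array([-0.0687502 ,  0.59050501,  1.15012036])}
wrist {'K': array([[423.25747403,   0.        , 318.66273488],
       [  0.        , 423.25747403, 237.35754885],
       [  0.        ,   0.        ,   1.        ]]), 'rvec': array([-2.3217534 ,  1.66975676,  0.28030897]), 'tvec': array([-0.6764361 , -0.04017682,  0.382355  ])}
```

View pics/top0.png

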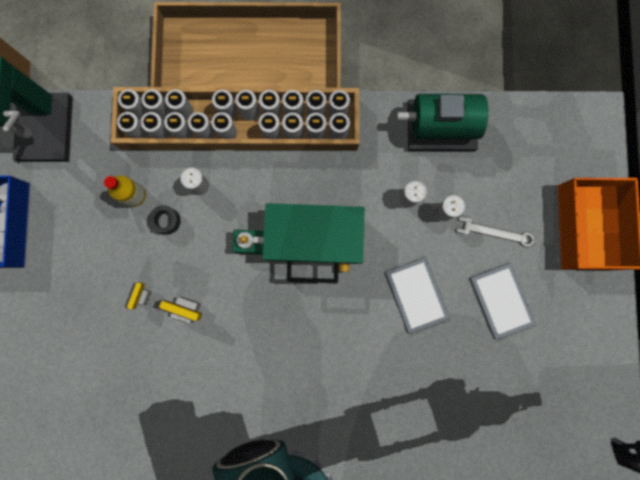

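View pics/side0.png

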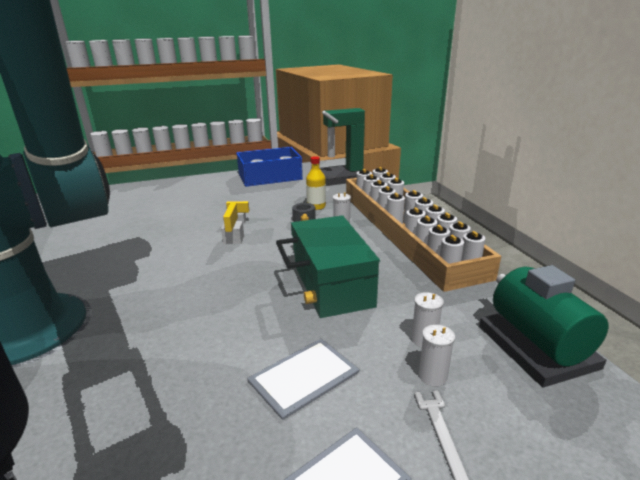

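View pics/wrist0.png

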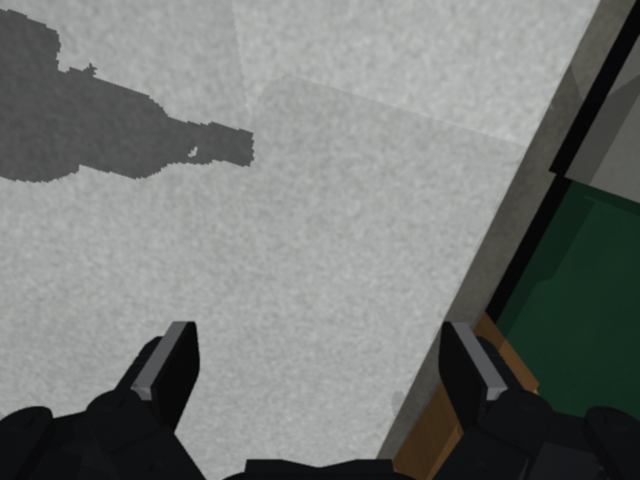

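```bash
cat > h.py <<'E'
import numpy as np, cv2
def cam(cm):
    R,_=cv2.Rodrigues(np.array(cm["rvec"],float)); return np.array(cm["K"]),R,np.array(cm["tvec"]).ravel()
def onplane(cm,uv,z):
    K,R,t=cam(cm); uv=np.atleast_2d(np.array(uv,float))
    d=(np.linalg.inv(K)@np.c_[uv,np.ones(len(uv))].T).T@R
    c=-R.T@t; return c+d*((z-c[2])/d[:,2])[:,None]
def cloud(cm,d):
    K,R,t=cam(cm); v,u=np.mgrid[:d.shape[0],:d.shape[1]]
    P=np.stack([(u-K[0,2])/K[0,0]*d,(v-K[1,2])/K[1,1]*d,d],-1)
    return (P-t)@R
def proj(cm,X):
    return cv2.projectPoints(np.atleast_2d(np.array(X,float)),np.array(cm["rvec"],float),np.array(cm["tvec"],float),np.array(cm["K"]),None)[0][:,0]
E
python3 - <<'E'
from station import robot
from h import *
f=np.load("pics/top0.npz");p=f["p"];d=f["d"];cm=robot.camera_model("top")
W=cloud(cm,d)
hsv=cv2.cvtColor(p,cv2.COLOR_RGB2HSV)
def comps(m,nm,amin=25):
    n,l,st,c=cv2.connectedComponentsWithStats(m.astype(np.uint8))
    for i in range(1,n):
        if st[i,4]<amin: continue
        q=W[l==i]; q=q[d[l==i]>0]
        zt=np.percentile(q[:,2],90)
        pts=np.argwhere(l==i)[:,::-1]
        X=onplane(cm,pts,zt)
        r=cv2.minAreaRect((X[:,:2]*1000).astype(np.float32))
        print(nm,st[i],c[i].round(1),"ztop",zt.round(3),"zmed",np.median(q[:,2]).round(3),r)
comps((hsv[...,0]>18)&(hsv[...,0]<34)&(hsv[...,1]>170)&(hsv[...,2]>90),"yellow")
comps((p.min(2)>215),"white")
comps((hsv[...,0]>65)&(hsv[...,0]<90)&(hsv[...,1]>120)&(hsv[...,2]>50),"green",300)
a=cv2.resize(p[250:350,100:250],None,fx=5,fy=5,interpolation=2);cv2.imwrite("pics/keys.png",a[...,::-1])
a=cv2.resize(p[190:300,215:375],None,fx=5,fy=5,interpolation=2);cv2.imwrite("pics/box.png",a[...,::-1])
E
```

```text
yellow [109 176  26  24 404] [123.2 188.8] ztop 0.117 zmed 0.104 ((683.65869140625, 346.60601806640625), (50.08563232421875, 51.1296272277832), 62.3448600769043)
yellow [340 264   8   7  50] [343.7 267. ] ztop 0.045 zmed 0.041 ((524.0955810546875, -126.59961700439453), (13.368228912353516, 15.666590690612793), 0.3367588222026825)
yellow [127 283  17  26 206] [134.9 295.5] ztop 0.063 zmed 0.06 ((458.53265380859375, 329.003173828125), (17.250499725341797, 57.64680862426758), 70.79396057128906)
yellow [159 301  42  20 348] [179.2 310.2] ztop 0.089 zmed 0.086 ((428.0028381347656, 224.38059997558594), (89.72051239013672, 18.202274322509766), 71.2362060546875)
green [ 419   95   69   38 1500] [454.8 113.3] ztop 0.122 zmed 0.116 ((852.6773071289062, -357.71319580078125), (146.2666778564453, 81.98867797851562), 89.1279067993164)
green [ 262  204  102   59 5531] [313.  233.2] ztop 0.114 zmed 0.111 ((591.7765502929688, -57.3736572265625), (212.43540954589844, 119.44891357421875), 88.1997299194336)
```

View pics/keys.png

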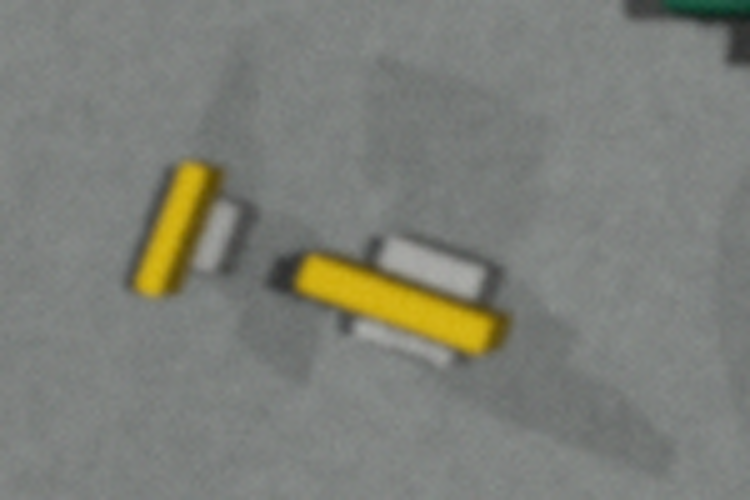

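View pics/box.png

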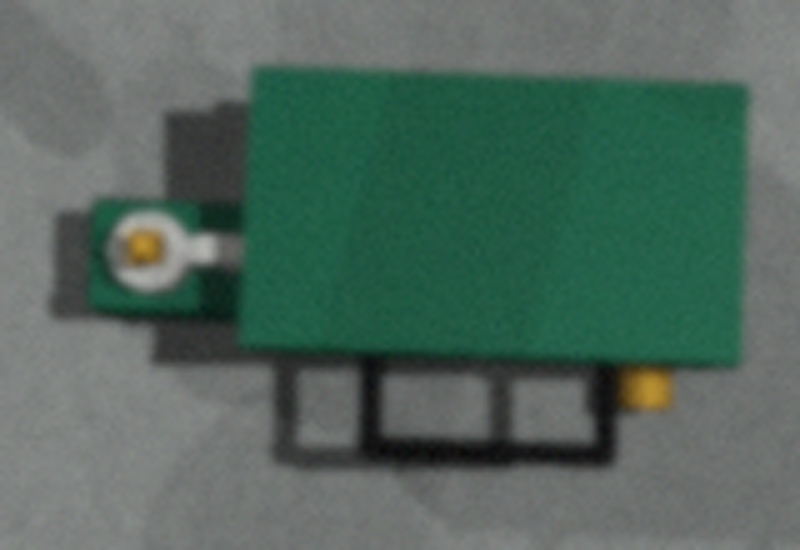

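Key look-alikes: small one at top px (135,296) and a larger one at (179,310); the small one (fin about 58 mm long, 63 mm high) fits the description. Panels: (417,296) and (503,300); the left one is (417,296).

Run:
```python
from station import robot
from h import *
f=np.load("pics/top0.npz");p=f["p"];d=f["d"];cm=robot.camera_model("top")
W=cloud(cm,d)
print("cam c",-cam(cm)[1].T@cam(cm)[2])
print("spindle top",onplane(cm,(215+143/5-.4,190+246/5-.4),.104), W[235:244,240:249,2].round(3).tolist()[4])
print("boss",onplane(cm,(215+150/5-.4,190+250/5-.4),.08))
# panel
for s in [(417,296),(503,300)]:
    m=((p.min(2)>140)).astype(np.uint8)
    n,l,st,c=cv2.connectedComponentsWithStats(m);i=l[s[1],s[0]]
    X=onplane(cm,np.argwhere(l==i)[:,::-1],.008); print("panel",c[i],cv2.minAreaRect((X[:,:2]*1000).astype(np.float32)),st[i])
# fin of key in side view
f2=np.load("pics/side0.npz");p2=f2["p"];cs=robot.camera_model("side")
box=np.array([.594,-.0574]);y=np.radians(-1.8);R=np.array([[np.cos(y),-np.sin(y)],[np.sin(y),np.cos(y)]])
sp=box+R@[-.02,.15];print("spindle pred",sp)
print("proj side",proj(cs,[[*sp,.104],[.4585,.329,.06]]), "top",proj(cm,[[*sp,.104],[*sp,.08]]))
a=cv2.resize(p2[190:320,200:390],None,fx=4,fy=4,interpolation=2);cv2.imwrite("pics/sidecrop.png",a[...,::-1])
a=cv2.resize(p[220:260,225:275],None,fx=14,fy=14,interpolation=2);cv2.imwrite("pics/latch.png",a[...,::-1])
```

```text
cam c [ 0.46492805 -0.0643073   1.20660934]
spindle top [[0.57977229 0.08991857 0.104     ]] [0.082, 0.101, 0.105, 0.11, 0.11, 0.105, 0.102, 0.095, 0.081]
boss [[0.58054275 0.09019832 0.08      ]]
panel [417.31807675 295.10217291] ((463.02447509765625, -297.2158203125), (134.230712890625, 84.4024429321289), 20.378032684326172) [ 391  262   54   67 2163]
panel [503.10123683 300.77416399] ((451.4114990234375, -493.1470947265625), (134.670654296875, 84.81282806396484), 20.311494827270508) [ 476  268   55   67 2183]
spindle pred [0.57872148 0.0931542 ]
proj side [[304.34402314 213.98995712]
 [237.96278972 202.0773599 ]] top [[241.66799716 239.28242523]
 [243.22197222 240.42589939]]
```

View pics/sidecrop.png

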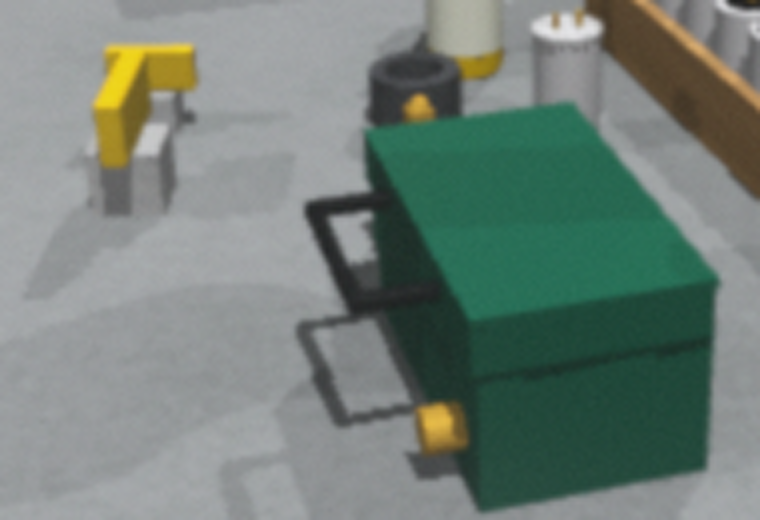

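View pics/latch.png

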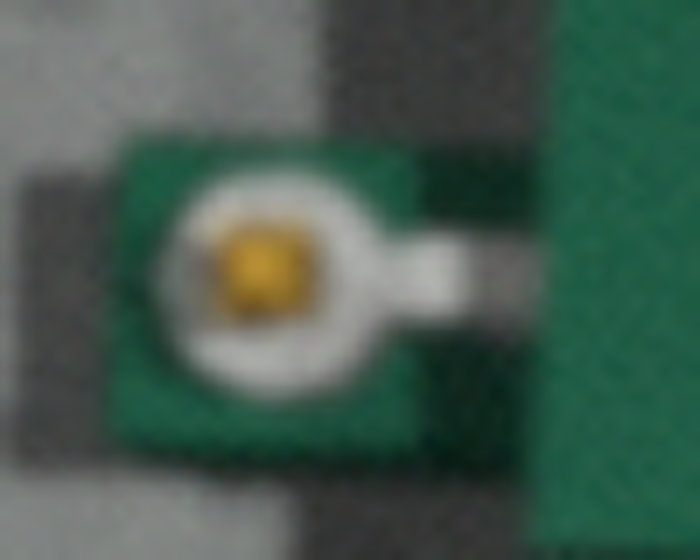

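```bash
cat >> h.py <<'E'
from scipy.spatial.transform import Rotation as Ro
def Rdown(yaw,pitch=0):
    # tool x at yaw, z down; pitch: rotate about world axis perpendicular (left of heading 0) pointing tool outward (+x) deg
    c,s=np.cos(np.radians(yaw)),np.sin(np.radians(yaw))
    return np.array([[c,s,0],[s,-c,0],[0,0,-1.]])
def plan(s,pos,R):
    R0=s["orientation"]; 
    sh=R0.T@(np.array(pos)-s["tcp_pos"])*100
    rv=Ro.from_matrix(R0.T@R).as_rotvec()
    print("shift cm",sh.round(2),"rotvec",rv.round(3),"rows pos",round(np.linalg.norm(sh)/4.17,1),"rot",round(np.degrees(np.linalg.norm(rv))/7.16,1))
def st(s):
    R=s["orientation"];print("t",round(s["time_s"],2),"tcp",s["tcp_pos"].round(4),"yaw",np.degrees(np.arctan2(R[1,0],R[0,0])).round(2),"z",R[:,2].round(3),"q",np.round(s["qpos"],1),"F",s["contact_force"].round(1),"w",round(s["gripper_width"],3))
E
python3 - <<'E'
from station import robot
from h import *
s=robot.sense();st(s)
plan(s,[.5,-.35,.26],Rdown(60))
E
```

```text
t 0.15 tcp [ 0.2152 -0.6392  0.2382] yaw 18.61 z [-0.001  0.002 -1.   ] q [-73.5  15.2  92.   -0.   73.   -2.1] F [-0.7 -0.5 -0.4] w 0.999
shift cm [ 36.22 -18.32  -2.14] rotvec [-0.002 -0.001 -0.722] rows pos 9.7 rot 5.8
```

```bash
python3 -m crank '[[[4,-2,-0.5],[0,0,-0.09],1],[[8,-4,-1],[0,0,-0.18],1],[[12,-6,-1.5],[0,0,-0.27],1],[[16,-8,-2],[0,0,-0.36],1],[[20,-10,-2],[0,0,-0.45],1],[[24,-12,-2],[0,0,-0.54],1],[[28,-14,-2],[0,0,-0.63],1],[[32,-16,-2],[0,0,-0.72],1]]'
python3 - <<'E'
from station import robot
from h import *
s=robot.sense();st(s)
plan(s,[.53,.0,.30],Rdown(100))
E
```

```text
time_s: 0.82
tcp_pos: [0.4506, -0.4023, 0.2592]
orientation: [[0.498, 0.867, -0.0], [0.867, -0.498, 0.0], [0.0, -0.0, -1.0]]
contact_force: [1.5, -0.2, 0.8]
gripper_width: 1.003
t 0.82 tcp [ 0.4506 -0.4023  0.2592] yaw 60.11 z [-0.  0. -1.] q [-44.1   6.8  99.6   0.   73.6 -14.2] F [ 1.5 -0.2  0.8] w 1.003
shift cm [ 38.83 -13.17  -4.08] rotvec [-0.    -0.    -0.696] rows pos 9.9 rot 5.6
```

```bash
python3 -m crank '[[[3.8,-1.3,-0.5],[0,0,-0.09],1],[[7.6,-2.6,-1],[0,0,-0.18],1],[[11.4,-3.9,-1.5],[0,0,-0.27],1],[[15.2,-5.2,-2],[0,0,-0.36],1],[[19,-6.5,-2.5],[0,0,-0.45],1],[[22.8,-7.8,-3],[0,0,-0.54],1],[[26.6,-9.1,-3.5],[0,0,-0.62],1],[[30.4,-10.4,-4],[0,0,-0.7],1]]'
python3 - <<'E'
from station import robot
from h import *
s=robot.sense();st(s)
plan(s,[.53,.15,.30],Rdown(140))
E
```

```text
time_s: 1.48
tcp_pos: [0.5121, -0.0869, 0.2994]
orientation: [[-0.177, 0.984, -0.0], [0.984, 0.177, 0.0], [0.0, -0.0, -1.0]]
contact_force: [0.9, 0.2, -0.5]
gripper_width: 1.002
t 1.48 tcp [ 0.5121 -0.0869  0.2994] yaw 100.19 z [-0.  0. -1.] q [-12.4  -3.8 106.2   0.   77.5 -22.6] F [ 0.9  0.2 -0.5] w 1.002
shift cm [23.    5.96 -0.06] rotvec [ 0.    -0.    -0.695] rows pos 5.7 rot 5.6
```

Run:
```python
from station import robot
from h import *
s=robot.sense();cm=robot.camera_model("wrist");K,R,t=cam(cm);c=-R.T@t
Rt=s["orientation"];print("cam in tool",Rt.T@(c-s["tcp_pos"]),"\n",Rt.T@R.T)
print(proj(cm,[[.58,.091,.104],[.594,-.057,.11],[.458,.329,.06]]))
```

```text
cam in tool [ 0.0821735   0.00181828 -0.13576451] 
 [[-1.12688138e-03 -9.45089760e-01 -3.26808927e-01]
 [ 9.99999038e-01 -1.32951600e-03  3.96658867e-04]
 [-8.09375931e-04 -3.26808165e-01  9.45090349e-01]]
[[ 460.70958605  -35.66233623]
 [ 426.55893889  182.28411855]
 [ 349.58027975 -525.87732211]]
```

```bash
python3 -m crank '[[[3,0.5,0],[0,0,0.04],1],[[6,1,0],[0,0,0.08],1],[[9,2,0],[0,0,0.1],1],[[12,4,0],[0,0,0.1],1],[[14,5,0],[0,0,0.1],1],[[14,5,0],[0,0,0.1],1],[[14,5,0],[0,0,0.1],1],[[14,5,0],[0,0,0.1],1]]'
python3 - <<'E'
from station import robot
from h import *
s=robot.sense();st(s)
cm=robot.camera_model("wrist");p,d=robot.grab_frame("wrist")
cv2.imwrite("pics/w1.png",p[...,::-1]);np.savez("pics/w1.npz",p=p,d=d,K=cm["K"],r=cm["rvec"],t=cm["tvec"])
print(proj(cm,[[.58,.091,.104],[.579,.093,.104]]))
E
```

```text
time_s: 2.15
tcp_pos: [0.537, 0.0573, 0.2989]
orientation: [[-0.074, 0.997, -0.001], [0.997, 0.074, -0.001], [-0.001, -0.001, -1.0]]
contact_force: [-0.6, -0.1, 0.2]
gripper_width: 0.997
t 2.15 tcp [0.537  0.0573 0.2989] yaw 94.27 z [-0.001 -0.001 -1.   ] q [  3.5  -1.4 104.   -0.   77.4  -0.8] F [-0.6 -0.1  0.2] w 0.997
[[374.39228895 161.49899007]
 [373.41164504 158.82680482]]
```

View pics/w1.png

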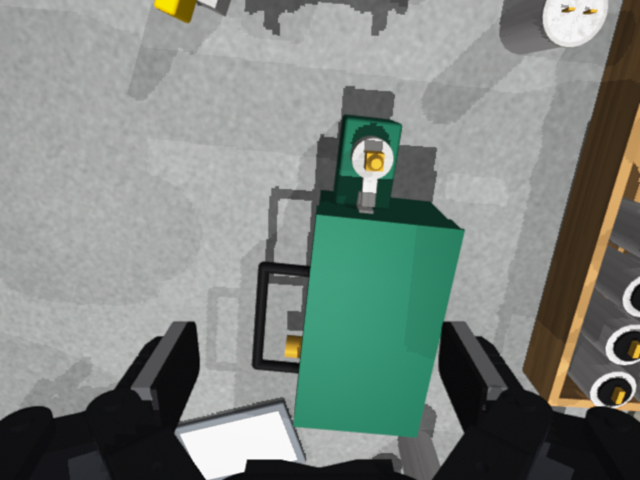

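Run:
```python
from h import *
f=np.load("pics/w1.npz");p=f["p"];d=f["d"];cm=dict(K=f["K"],rvec=f["r"],tvec=f["t"])
a=cv2.resize(p[110:220,320:420],None,fx=7,fy=7,interpolation=2);cv2.imwrite("pics/w1c.png",a[...,::-1])
hsv=cv2.cvtColor(p,cv2.COLOR_RGB2HSV)
m=((hsv[...,0]>15)&(hsv[...,0]<34)&(hsv[...,1]>130)&(hsv[...,2]>90)).astype(np.uint8)
n,l,stt,c=cv2.connectedComponentsWithStats(m)
for i in range(1,n):
    if stt[i,4]>30: print(stt[i],c[i])
# flap top: green points with z>.1
W=cloud(cm,d);g=(hsv[...,0]>65)&(hsv[...,0]<90)&(hsv[...,1]>120)&(W[...,2]>.104)&(W[...,2]<.118)
g[:225]&=True
n,l,stt,c=cv2.connectedComponentsWithStats(g.astype(np.uint8));i=1+stt[1:,4].argmax();print(stt[i])
X=onplane(cm,np.argwhere(l==i)[:,::-1],.11);print(cv2.minAreaRect((X[:,:2]*1000).astype(np.float32)))
i=np.argwhere((W[...,2]>.098)&(W[...,2]<.11)&(m>0))[:,::-1];print("tip",onplane(cm,i.mean(0),.104),len(i),i.mean(0))
b=(W[...,2]>.076)&(W[...,2]<.086)&(p.min(2)>140)&(d>0);b[:, :330]=0;b[:,420:]=0
pt=np.argwhere(b)[:,::-1];print("boss",len(pt),cv2.minAreaRect((onplane(cm,pt,.08)[:,:2]*1000).astype(np.float32)))
```

```text
[154   0  43  23 637] [176.74097331   7.99686028]
[ 547  103   93  305 3637] [601.43579874 250.31042068]
[365 151  19  20 344] [374.00581395 160.69767442]
[285 338  16  20 278] [292.73741007 347.51079137]
[632 341   8  18  98] [636.20408163 350.87755102]
[615 388  11  17 108] [619.72222222 396.36111111]
[617 402  23   9 116] [631.36206897 405.98275862]
[  293   213   171   224 29067]
((594.0888061523438, -60.28987121582031), (215.17025756835938, 120.6060791015625), 88.09506225585938)
tip [[0.66565879 0.03243512 0.104     ]] 462 [468.98917749 239.88095238]
boss 938 ((583.6470336914062, 84.46971130371094), (33.54056930541992, 44.865482330322266), 26.08338165283203)
```

View pics/w1c.png

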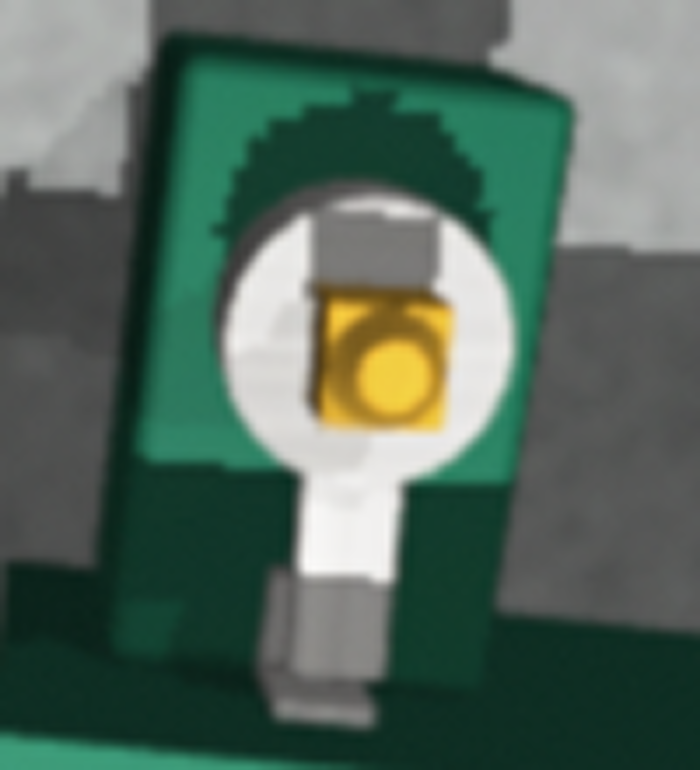

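Run:
```python
from h import *
f=np.load("pics/w1.npz");cm=dict(K=f["K"],rvec=f["r"],tvec=f["t"])
c=lambda x,y:(320+x/7-.43,110+y/7-.43)
print("tip",onplane(cm,c(396,378),.104)); print("boss",onplane(cm,c(368,335),.08))
q=onplane(cm,[c(318,290),c(453,306),c(445,430),c(318,428)],.098)[:,:2]
print(q.mean(0)); 
for a,b in((0,1),(1,2),(2,3),(3,0)):
    v=q[b]-q[a];print(np.linalg.norm(v).round(4),np.degrees(np.arctan2(v[1],v[0])).round(1))
e=onplane(cm,[c(300,480),c(296,580),c(404,490),c(392,582)],.08);print("tongue",[np.degrees(np.arctan2(*(e[b]-e[a])[1::-1])).round(1) for a,b in((0,1),(2,3))])
```

```text
tip [[0.58154678 0.0895008  0.104     ]]
boss [[0.58115402 0.09068382 0.08      ]]
[0.58083299 0.09006118]
0.0154 -2.4
0.014 -86.6
0.0145 -176.7
0.0156 96.3
tongue [np.float64(-86.1), np.float64(-90.6)]
```

Run:
```python
from station import robot
from h import *
s=robot.sense();st(s)
plan(s,[.4585,.30,.22],Rdown(160.8))
```

```text
t 2.2 tcp [0.537  0.0569 0.299 ] yaw 94.21 z [-0.001 -0.001 -1.   ] q [  3.4  -1.4 104.   -0.   77.4  -0.8] F [ 0.2  0.3 -0.1] w 1.005
shift cm [24.83 -6.03  7.89] rotvec [-1.000e-03 -0.000e+00 -1.162e+00] rows pos 6.4 rot 9.3
```

```bash
python3 -m crank '[[[3.5,-0.9,0],[0,0,-0.12],1],[[7,-1.8,0],[0,0,-0.24],1],[[10.5,-2.7,1],[0,0,-0.36],1],[[14,-3.5,2],[0,0,-0.48],1],[[17.5,-4.3,4],[0,0,-0.6],1],[[21,-5.2,6],[0,0,-0.72],1],[[24.8,-6,8],[0,0,-0.84],1],[[24.8,-6,8],[0,0,-0.96],1]]'; python3 -m crank '[[[0,0,0],[0,0,-0.1],1],[[0,0,0],[0,0,-0.2],1],[[0,0,0],[0,0,-0.2],1],[[0,0,0],[0,0,-0.2],1],[[0,0,0],[0,0,-0.2],1],[[0,0,0],[0,0,-0.2],1],[[0,0,0],[0,0,-0.2],1],[[0,0,0],[0,0,-0.2],1]]'
python3 - <<'E'
from station import robot
from h import *
s=robot.sense();st(s)
cm=robot.camera_model("wrist");p,d=robot.grab_frame("wrist")
cv2.imwrite("pics/w2.png",p[...,::-1]);np.savez("pics/w2.npz",p=p,d=d,K=cm["K"],r=cm["rvec"],t=cm["tvec"])
W=cloud(cm,d);hsv=cv2.cvtColor(p,cv2.COLOR_RGB2HSV)
m=((hsv[...,0]>15)&(hsv[...,0]<34)&(hsv[...,1]>130)&(hsv[...,2]>90))
n,l,stt,c=cv2.connectedComponentsWithStats(m.astype(np.uint8))
for i in range(1,n):
    if stt[i,4]<100: continue
    q=W[l==i];zt=np.percentile(q[:,2],90)
    mm=(l==i)&(W[...,2]>zt-.006)
    X=onplane(cm,np.argwhere(mm)[:,::-1],zt)
    print(c[i],zt,cv2.minAreaRect((X[:,:2]*1000).astype(np.float32)))
E
```

```text
time_s: 2.87
tcp_pos: [0.4554, 0.3028, 0.215]
orientation: [[-0.863, 0.505, -0.006], [0.505, 0.863, -0.001], [0.005, -0.004, -1.0]]
contact_force: [-0.5, -0.9, -1.0]
gripper_width: 1.0
time_s: 3.53
tcp_pos: [0.4594, 0.3003, 0.2194]
orientation: [[-0.943, 0.332, 0.0], [0.332, 0.943, 0.0], [-0.0, 0.0, -1.0]]
contact_force: [0.2, 0.8, -0.4]
gripper_width: 1.001
t 3.53 tcp [0.4594 0.3003 0.2194] yaw 160.63 z [ 0.  0. -1.] q [ 30.6   2.2 108.8   0.   69.  -40.1] F [ 0.2  0.8 -0.4] w 1.001
[361.35123184 192.07517372] 0.061984814041280256 ((457.3477783203125, 332.4383544921875), (12.226089477539062, 61.42742919921875), 70.62336730957031)
[204.1197168  207.11606951] 0.08771488510448401 ((424.0623779296875, 229.57162475585938), (85.04590606689453, 24.26226234436035), 70.56780242919922)
[433.02985075 384.73134328] 0.01932497156996618 ((672.9000244140625, 339.6053771972656), (7.616052627563477, 25.54033851623535), 44.327720642089844)
[453.21031746 438.26190476] 0.08460550537396012 ((671.5848999023438, 339.6515197753906), (6.8667192459106445, 26.79185676574707), 47.09336471557617)
```

View pics/w2.png

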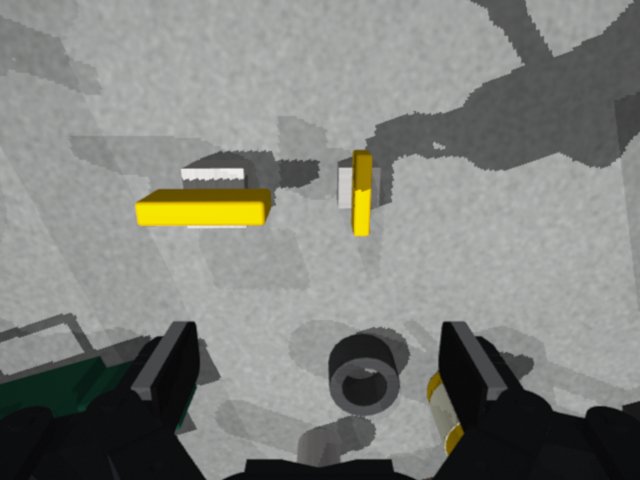

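Run:
```python
from station import robot
from h import *
s=robot.sense();st(s)
plan(s,[.457,.332,.043],Rdown(160.6))
```

```text
t 3.58 tcp [0.4593 0.3003 0.2194] yaw 160.65 z [ 0.  0. -1.] q [ 30.6   2.3 108.8   0.   69.  -40.1] F [-0.2 -0.3  0.3] w 0.996
shift cm [ 1.27  2.91 17.64] rotvec [0.    0.    0.001] rows pos 4.3 rot 0.0
```

```bash
python3 -m crank '[[[1.3,2.9,0],[0,0,0],0.5],[[1.3,2.9,3],[0,0,0],0.5],[[1.3,2.9,6],[0,0,0],0.5],[[1.3,2.9,9],[0,0,0],0.5],[[1.3,2.9,11],[0,0,0],0.5],[[1.3,2.9,12],[0,0,0],0.5],[[1.3,2.9,12],[0,0,0],0.5],[[1.3,2.9,12],[0,0,0],0.5]]'
python3 - <<'E'
from station import robot
from h import *
s=robot.sense();st(s)
p,d=robot.grab_frame("wrist");cm=robot.camera_model("wrist")
cv2.imwrite("pics/w3.png",p[...,::-1])
p,d=robot.grab_frame("side");cv2.imwrite("pics/s3.png",cv2.resize(p[140:290,160:360],None,fx=4,fy=4)[...,::-1])
plan(s,[.457,.332,.043],Rdown(160.6))
E
```

```text
time_s: 4.25
tcp_pos: [0.4566, 0.3323, 0.0994]
orientation: [[-0.944, 0.331, -0.0], [0.331, 0.944, -0.0], [0.0, -0.0, -1.0]]
contact_force: [0.6, 0.1, 0.2]
gripper_width: 0.499
t 4.25 tcp [0.4566 0.3323 0.0994] yaw 160.69 z [-0. -0. -1.] q [ 33.5  10.6 113.1  -0.   56.2 -37.2] F [0.6 0.1 0.2] w 0.499
shift cm [-0.05 -0.01  5.64] rotvec [-0.    -0.     0.002] rows pos 1.4 rot 0.0
```

View pics/w3.png

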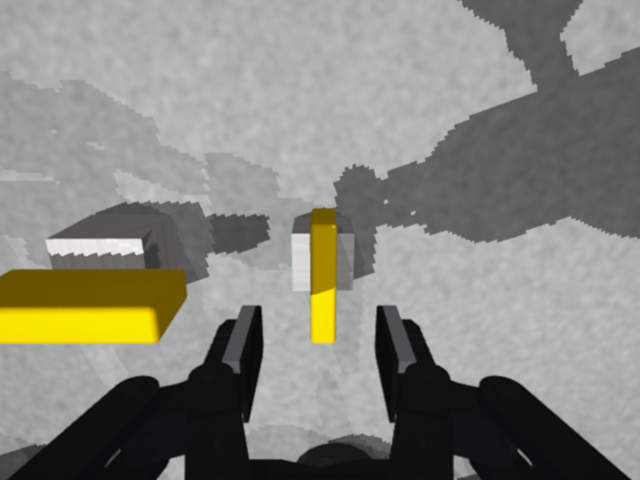

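View pics/s3.png

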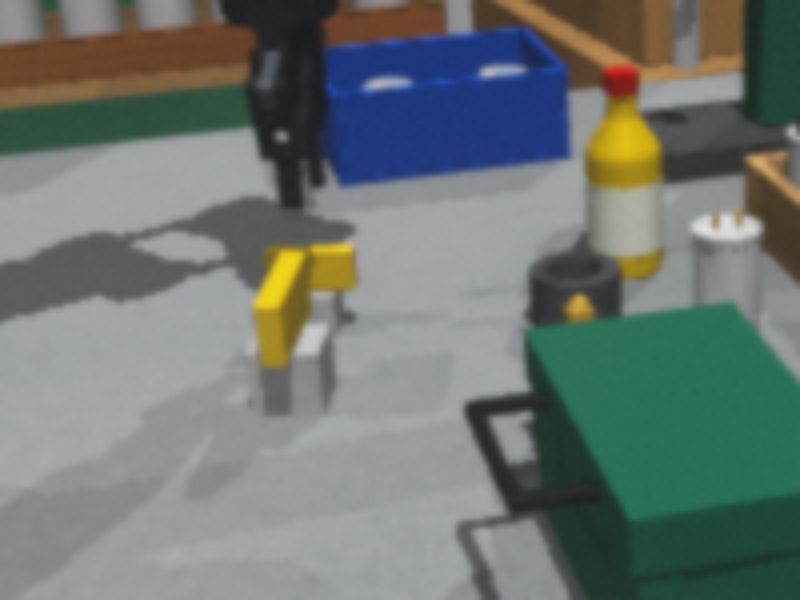

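```bash
python3 - <<'E'
from station import robot
from h import *
p=cv2.imread("pics/w3.png")[...,::-1];cm=robot.camera_model("wrist")
print(onplane(cm,[(323,209),(323,343),(323,276)],.06),proj(cm,[.457,.332,.06]))
E
python3 -m crank '[[[0,0,0],[0,0,0],0.3],[[0,0,0],[0,0,0],0.3],[[0,0,1],[0,0,0],0.3],[[0,0,2],[0,0,0],0.3],[[0,0,3],[0,0,0],0.3],[[0,0,4],[0,0,0],0.3],[[0,0,4],[0,0,0],0.3],[[0,0,4],[0,0,0],0.3]]'
```

```text
[[0.42689356 0.34507962 0.06      ]
 [0.49036319 0.32300611 0.06      ]
 [0.45682039 0.33467165 0.06      ]] [[317.61704453 278.11343264]]
time_s: 5.02
tcp_pos: [0.4553, 0.3314, 0.0575]
orientation: [[-0.944, 0.33, -0.003], [0.33, 0.944, -0.002], [0.002, -0.003, -1.0]]
contact_force: [0.3, 0.0, -0.4]
gripper_width: 0.301
```

```bash
python3 -m crank '[[[-0.1,0.2,0],[0,0,0],0.3],[[-0.1,0.2,0.5],[0,0,0],0.3],[[-0.1,0.2,1.2],[0,0,0],0.3],[[-0.1,0.2,1.6],[0,0,0],0.3],[[-0.1,0.2,1.6],[0,0,0],0],[[-0.1,0.2,1.6],[0,0,0],0],[[-0.1,0.2,1.6],[0,0,0],0],[[-0.1,0.2,1.6],[0,0,0],0]]' 50; python3 -m crank '[[[0,0,0],[0,0,0],0],[[0,0,0],[0,0,0],0],[[0,0,-1],[0,0,0],0],[[0,0,-3],[0,0,0],0],[[0,0,-6],[0,0,0],0],[[0,0,-9],[0,0,0],0],[[0,0,-12],[0,0,0],0],[[0,0,-14],[0,0,0],0]]'
python3 - <<'E'
from station import robot
from h import *
s=robot.sense();st(s)
p,d=robot.grab_frame("wrist");cv2.imwrite("pics/w4.png",p[...,::-1])
p,d=robot.grab_frame("side");cv2.imwrite("pics/s4.png",cv2.resize(p[100:290,160:360],None,fx=3,fy=3)[...,::-1])
plan(s,[.581,.090,.18],Rdown(92))
E
```

```text
time_s: 5.68
tcp_pos: [0.458, 0.3337, 0.0432]
orientation: [[-0.944, 0.33, -0.0], [0.33, 0.944, -0.0], [0.0, -0.0, -1.0]]
contact_force: [0.7, -0.4, -1.2]
gripper_width: 0.128
time_s: 6.35
tcp_pos: [0.4592, 0.3345, 0.1877]
orientation: [[-0.944, 0.33, 0.004], [0.33, 0.944, 0.003], [-0.003, 0.004, -1.0]]
contact_force: [0.3, 0.8, -1.6]
gripper_width: 0.128
t 6.35 tcp [0.4592 0.3345 0.1877] yaw 160.71 z [ 0.004  0.003 -1.   ] q [ 33.6   5.7 108.6  -0.   65.5 -37.1] F [ 0.3  0.8 -1.6] w 0.128
shift cm [-19.57 -19.06   0.75] rotvec [0.005 0.    1.199] rows pos 6.6 rot 9.6
```

View pics/w4.png

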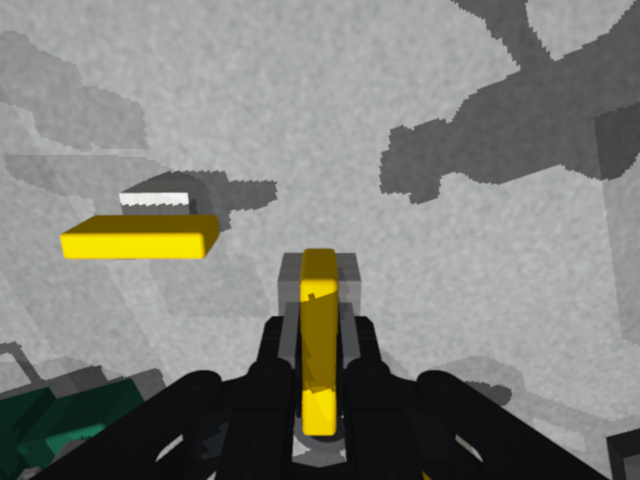

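View pics/s4.png

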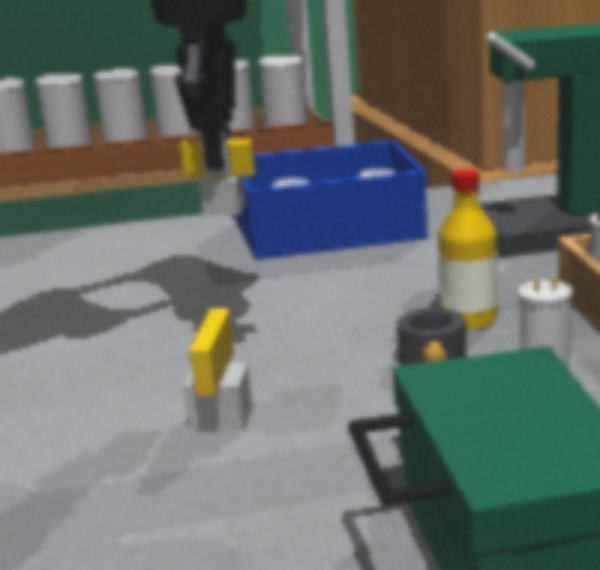

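Run:
```python
from station import robot
from h import *
s=robot.sense();cm=robot.camera_model("wrist");K,R,t=cam(cm);c=-R.T@t;Rt=s["orientation"]
ct=Rt.T@(c-s["tcp_pos"])
for zz in(-.017,):
  for uv in[(319,258),(319,436),(304,262),(336,262),(319,252)]:
    dd=Rt.T@R.T@np.linalg.inv(K)@[*uv,1]; print(uv,(ct+dd*(zz-ct[2])/dd[2]).round(4))
```

```text
(319, 258) [ 0.0339 -0.0008 -0.017 ]
(319, 436) [-0.034  -0.0008 -0.017 ]
(304, 262) [ 0.0326 -0.0053 -0.017 ]
(336, 262) [ 0.0326  0.0044 -0.017 ]
(319, 252) [ 0.0358 -0.0008 -0.017 ]
```

```bash
python3 -m crank '[[[-2.5,-2.4,0],[0,0,0.12],0],[[-5,-4.8,0],[0,0,0.24],0],[[-7.5,-7.2,0],[0,0,0.36],0],[[-10,-9.6,0],[0,0,0.48],0],[[-12.5,-12,0],[0,0,0.6],0],[[-15,-14.4,0],[0,0,0.72],0],[[-17.5,-16.8,0],[0,0,0.84],0],[[-19.5,-19,0],[0,0,0.96],0]]'
python3 - <<'E'
from station import robot
from h import *
s=robot.sense();st(s)
plan(s,[.5816,.0905,.175],Rdown(92))
E
```

```text
time_s: 7.12
tcp_pos: [0.5794, 0.0878, 0.1819]
orientation: [[-0.264, 0.964, -0.002], [0.964, 0.264, -0.001], [-0.0, -0.002, -1.0]]
contact_force: [0.2, 1.0, -1.4]
gripper_width: 0.13
t 7.12 tcp [0.5794 0.0878 0.1819] yaw 105.33 z [-0.002 -0.001 -1.   ] q [  6.2   8.1 106.5  -0.   65.5  -9.1] F [ 0.2  1.  -1.4] w 0.13
shift cm [0.2  0.29 0.69] rotvec [-0.002  0.     0.233] rows pos 0.2 rot 1.9
```

```bash
python3 -m crank '[[[0,0,0],[0,0,0.12],0],[[0,0,0],[0,0,0.23],0],[[0,0,0],[0,0,0.23],0],[[0,0,0],[0,0,0.23],0],[[0,0,0],[0,0,0.23],0],[[0,0,0],[0,0,0.23],0],[[0,0,0],[0,0,0.23],0],[[0,0,0],[0,0,0.23],0]]'
python3 - <<'E'
from station import robot
from h import *
s=robot.sense();st(s)
plan(s,[.5816,.0905,.165],Rdown(92))
cm=robot.camera_model("wrist");p,d=robot.grab_frame("wrist");cv2.imwrite("pics/w5.png",p[...,::-1])
p,d=robot.grab_frame("side");cv2.imwrite("pics/s5.png",cv2.resize(p[130:260,230:380],None,fx=5,fy=5,interpolation=2)[...,::-1])
p,d=robot.grab_frame("top");cv2.imwrite("pics/t5.png",cv2.resize(p[190:290,190:340],None,fx=5,fy=5,interpolation=2)[...,::-1])
E
```

```text
time_s: 7.78
tcp_pos: [0.5792, 0.0904, 0.1833]
orientation: [[-0.045, 0.999, 0.0], [0.999, 0.045, 0.0], [0.0, 0.0, -1.0]]
contact_force: [0.3, 0.7, -0.3]
gripper_width: 0.129
t 7.78 tcp [0.5792 0.0904 0.1833] yaw 92.61 z [ 0.  0. -1.] q [  6.4   8.  106.5   0.   65.5   3.8] F [ 0.3  0.7 -0.3] w 0.129
shift cm [-0.    0.24  1.83] rotvec [ 0.    -0.     0.011] rows pos 0.4 rot 0.1
```

View pics/w5.png

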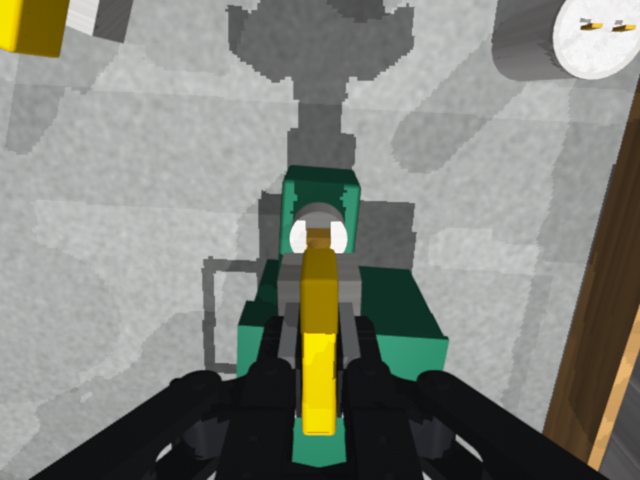

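View pics/s5.png

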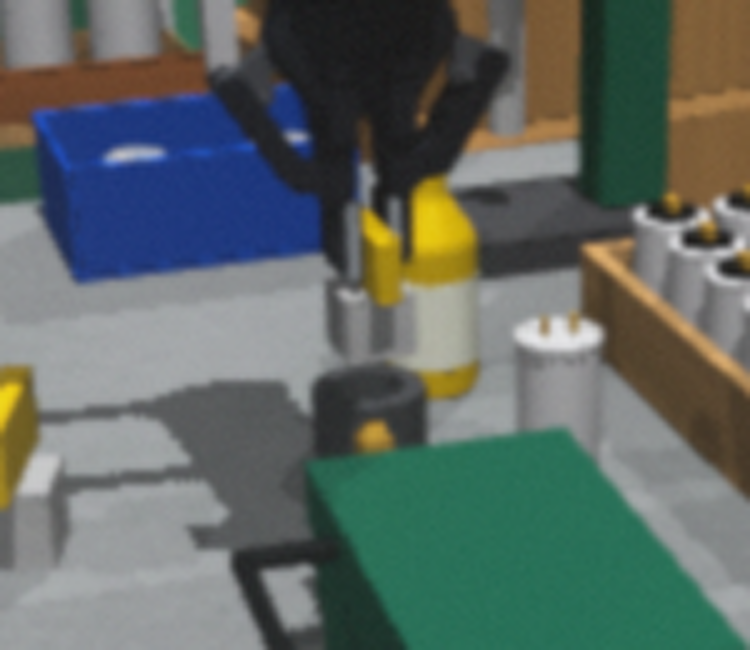

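View pics/t5.png

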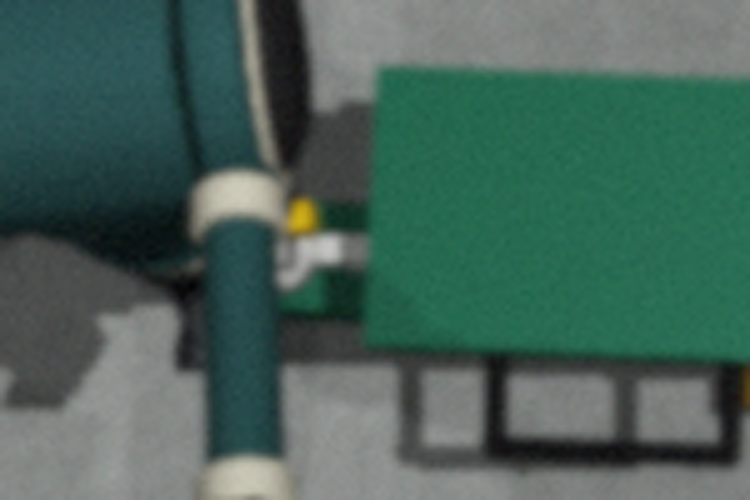

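Run:
```python
from station import robot
from h import *
s=robot.sense();st(s);cm=robot.camera_model("wrist");K,R,t=cam(cm);c=-R.T@t;Rt=s["orientation"]
print(Rt.T@(c-s["tcp_pos"]),c)
p=cv2.imread("pics/w5.png")[...,::-1]
cv2.imwrite("pics/w5c.png",cv2.resize(p[180:300,260:380],None,fx=6,fy=6,interpolation=2)[...,::-1])
print(proj(cm,[[.581,.0902,.104],[.581,.0902,.08],[.581,.0902,.098]]))
```

```text
t 7.93 tcp [0.5793 0.0902 0.1834] yaw 92.56 z [ 0. -0. -1.] q [  6.4   8.  106.5  -0.   65.5   3.9] F [-0.1  0.1 -1.1] w 0.128
[ 0.08245126  0.00206078 -0.13574855] [0.57767436 0.17265541 0.31912901]
[[317.72391268 251.53509761]
 [317.76408647 237.14519976]
 [317.73468026 247.67824493]]
```

View pics/w5c.png

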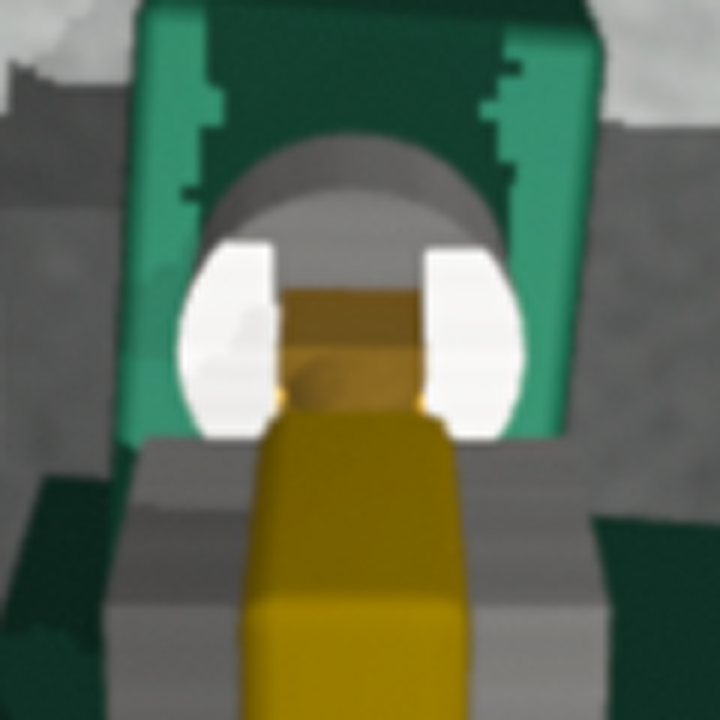

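Run:
```python
from station import robot
from h import *
s=robot.sense();cm=robot.camera_model("wrist");K,R,t=cam(cm);c=-R.T@t;Rt=s["orientation"]
ct=Rt.T@(c-s["tcp_pos"])
for uv,zz in[((319,280),-.017),((319,434),-.017),((319.2,253),.013),((319,253),.013),((278,280.5),.013),((361,280.5),.013),((319,253),.013+0)]:
    dd=Rt.T@R.T@np.linalg.inv(K)@[*uv,1]; print(uv,(ct+dd*(zz-ct[2])/dd[2]).round(4))
```

```text
(319, 280) [ 0.0275  0.0022 -0.017 ]
(319, 434) [-0.0322  0.0022 -0.017 ]
(319.2, 253) [0.0248 0.0023 0.013 ]
(319, 253) [0.0248 0.0023 0.013 ]
(278, 280.5) [ 0.0135 -0.0136  0.013 ]
(361, 280.5) [0.0134 0.0184 0.013 ]
(319, 253) [0.0248 0.0023 0.013 ]
```

```bash
python3 -m crank '[[[0.2,0,0.5],[0,0,0],0],[[0.2,0,1],[0,0,0],0],[[0.2,0,1.6],[0,0,0],0],[[0.2,0,2.2],[0,0,0],0],[[0.2,0,2.8],[0,0,0],0],[[0.2,0,3.2],[0,0,0],0],[[0.2,0,3.2],[0,0,0],0],[[0.2,0,3.2],[0,0,0],0]]';  python3 - <<'E'
from station import robot
from h import *
s=robot.sense();st(s)
cm=robot.camera_model("wrist");p,d=robot.grab_frame("wrist");cv2.imwrite("pics/w6.png",cv2.resize(p[150:450,220:420],None,fx=2,fy=2,interpolation=2)[...,::-1])
p,d=robot.grab_frame("side");cv2.imwrite("pics/s6.png",cv2.resize(p[170:240,270:340],None,fx=8,fy=8,interpolation=2)[...,::-1])
E
```

```text
time_s: 8.6
tcp_pos: [0.5789, 0.0919, 0.1506]
orientation: [[-0.044, 0.999, -0.001], [0.999, 0.044, -0.0], [-0.0, -0.001, -1.0]]
contact_force: [-0.1, -0.8, -1.3]
gripper_width: 0.13
t 8.6 tcp [0.5789 0.0919 0.1506] yaw 92.52 z [-0.001 -0.    -1.   ] q [  6.6   9.7 108.2  -0.   62.2   4.1] F [-0.1 -0.8 -1.3] w 0.13
```

View pics/w6.png

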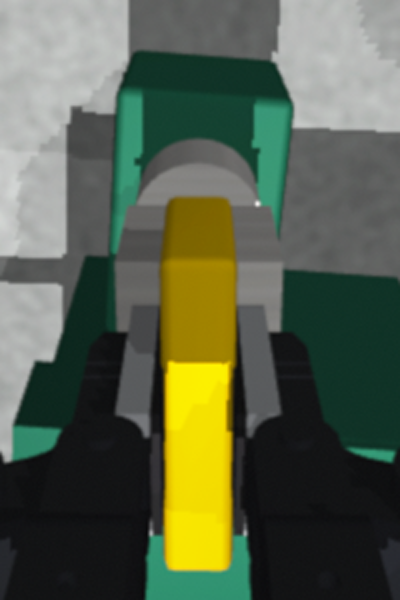

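View pics/s6.png

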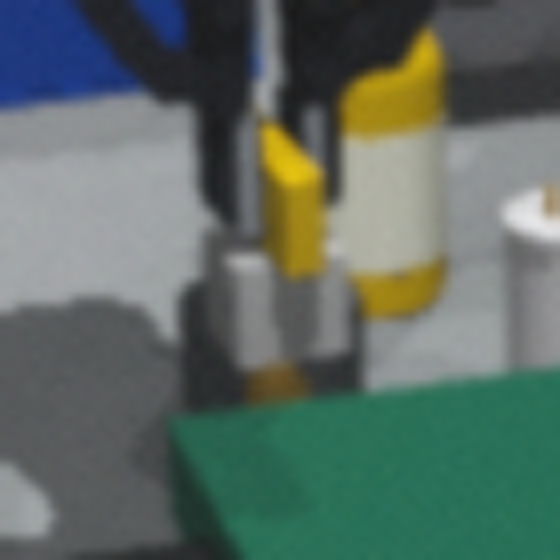

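```bash
python3 -m crank '[[[0,0,0.2],[0,0,0],0],[[0,0,0.4],[0,0,0],0],[[0,0,0.6],[0,0,0],0],[[0,0,0.8],[0,0,0],0],[[0,0,1],[0,0,0],0],[[0,0,1.2],[0,0,0],0],[[0,0,1.2],[0,0,0],0],[[0,0,1.2],[0,0,0],0]]';  python3 -c "
from station import robot
from h import *
s=robot.sense();st(s);print(s['moment'])"
```

```text
time_s: 9.37
tcp_pos: [0.5791, 0.092, 0.139]
orientation: [[-0.044, 0.999, -0.0], [0.999, 0.044, -0.0], [-0.0, -0.0, -1.0]]
contact_force: [-0.9, 0.5, -0.8]
gripper_width: 0.134
t 9.37 tcp [0.5791 0.092  0.139 ] yaw 92.52 z [-0. -0. -1.] q [  6.6  10.4 108.8   0.   60.9   4.1] F [-0.9  0.5 -0.8] w 0.134
[ 0.01430655  0.01504213 -0.04000275]
```

Key bottom is at about 96 mm, below the spindle tip, with no force, so it is going on.

```bash
python3 -m crank '[[[0,0,0.2],[0,0,0],0],[[0,0,0.4],[0,0,0],0],[[0,0,0.6],[0,0,0],0],[[0,0,0.8],[0,0,0],0],[[0,0,1],[0,0,0],0],[[0,0,1.2],[0,0,0],0],[[0,0,1.4],[0,0,0],0],[[0,0,1.5],[0,0,0],0]]';  python3 -c "
from station import robot
from h import *
s=robot.sense();st(s);print(s['moment'])
p,d=robot.grab_frame('side');cv2.imwrite('pics/s7.png',cv2.resize(p[170:240,270:340],None,fx=8,fy=8,interpolation=2)[...,::-1])"
```

```text
time_s: 10.03
tcp_pos: [0.5791, 0.092, 0.1238]
orientation: [[-0.044, 0.999, -0.0], [0.999, 0.044, -0.0], [-0.0, -0.0, -1.0]]
contact_force: [0.2, 0.4, -1.2]
gripper_width: 0.132
t 10.03 tcp [0.5791 0.092  0.1238] yaw 92.52 z [-0. -0. -1.] q [  6.6  11.3 109.5   0.   59.3   4.1] F [ 0.2  0.4 -1.2] w 0.132
[ 0.00688113  0.00168613 -0.04454761]
```

View pics/s7.png

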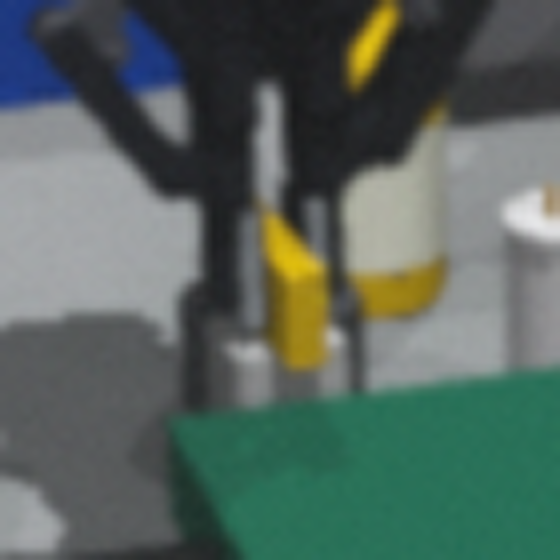

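```bash
python3 -m crank '[[[0,0,0.1],[0,0,0],0],[[0,0,0.15],[0,0,0],0],[[0,0,0.15],[0,0,-0.1],0],[[0,-0.04,0.15],[0,0,-0.2],0],[[-0.01,-0.07,0.15],[0,0,-0.3],0],[[-0.02,-0.09,0.15],[0,0,-0.4],0],[[-0.03,-0.12,0.15],[0,0,-0.5],0],[[-0.04,-0.14,0.15],[0,0,-0.6],0]]';  python3 -c "
from station import robot
from h import *
s=robot.sense();st(s);print(s['moment'])"
```

```text
time_s: 10.75
tcp_pos: [0.5786, 0.0913, 0.1228]
orientation: [[-0.604, 0.797, 0.002], [0.797, 0.604, -0.0], [-0.001, 0.001, -1.0]]
contact_force: [2.3, -0.6, -3.9]
gripper_width: 0.129
t 10.75 tcp [0.5786 0.0913 0.1228] yaw 127.16 z [ 0.002 -0.    -1.   ] q [  6.5  11.2 109.7  -0.   59.  -30.6] F [ 2.3 -0.6 -3.9] w 0.129
[-0.02612674 -0.41197378 -0.09949055]
```

```bash
python3 -m crank '[[[0,-0.03,0],[0,0,-0.1],0],[[0,-0.05,0],[0,0,-0.2],0],[[-0.01,-0.07,0],[0,0,-0.3],0],[[-0.02,-0.1,0],[0,0,-0.4],0],[[-0.03,-0.12,0],[0,0,-0.5],0],[[-0.04,-0.14,0],[0,0,-0.6],0],[[-0.05,-0.15,0],[0,0,-0.68],0],[[-0.05,-0.15,0],[0,0,-0.68],0]]';  python3 -c "
from station import robot
from h import *
s=robot.sense();st(s);print(s['moment'])
p,d=robot.grab_frame('wrist');cv2.imwrite('pics/w8.png',p[...,::-1])
p,d=robot.grab_frame('side');cv2.imwrite('pics/s8.png',cv2.resize(p[170:270,250:390],None,fx=5,fy=5,interpolation=2)[...,::-1])
p,d=robot.grab_frame('top');cv2.imwrite('pics/t8.png',cv2.resize(p[190:290,190:340],None,fx=5,fy=5,interpolation=2)[...,::-1])"
```

```text
time_s: 11.42
tcp_pos: [0.5786, 0.0911, 0.1228]
orientation: [[-0.97, 0.241, 0.004], [0.241, 0.97, 0.002], [-0.003, 0.003, -1.0]]
contact_force: [4.4, 3.4, -6.3]
gripper_width: 0.131
t 11.42 tcp [0.5786 0.0911 0.1228] yaw 166.03 z [ 0.004  0.002 -1.   ] q [ 6.500e+00  1.110e+01  1.098e+02  1.000e-01  5.890e+01 -6.960e+01] F [ 4.4  3.4 -6.3] w 0.131
[ 0.62310204 -0.79924675  0.00222952]
```

View pics/w8.png

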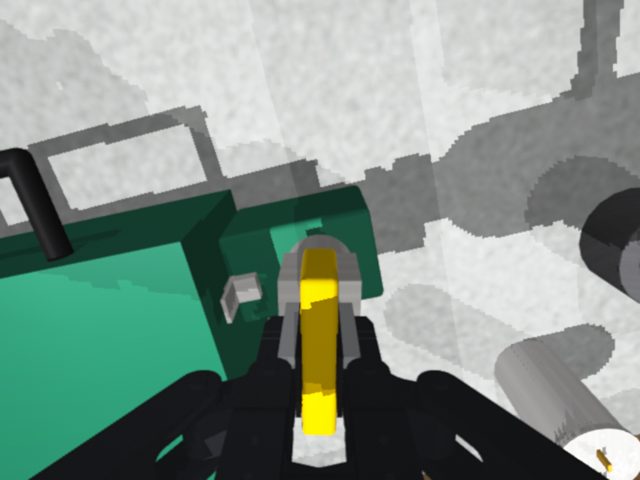

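View pics/s8.png

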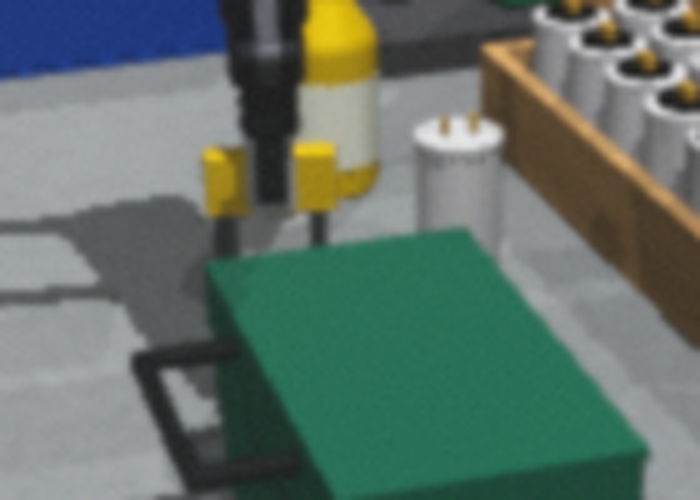

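View pics/t8.png

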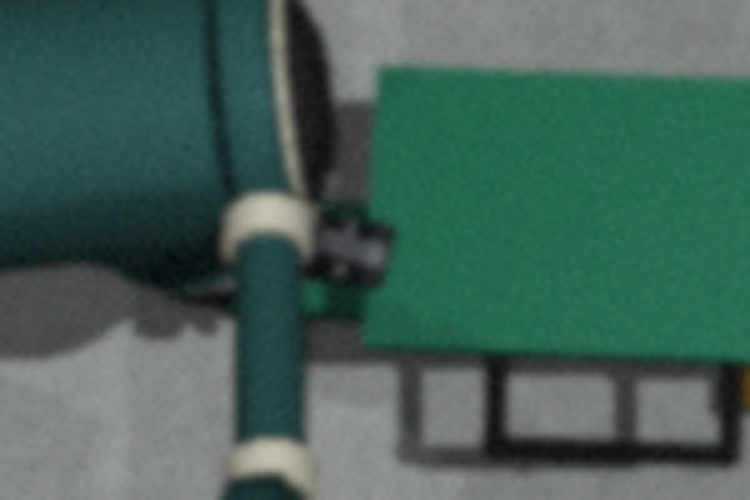

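```bash
python3 -m crank '[[[0,0,0],[0,0,0],0.3],[[0,0,0],[0,0,0],0.3],[[0,0,0],[0,0,0],0.3],[[0,0,-1],[0,0,0],0.3],[[0,0,-3],[0,0,0],0.3],[[0,0,-6],[0,0,0],0.3],[[-3,0,-9],[0,0,0],0.3],[[-7,0,-12],[0,0,0],0.3]]';  python3 -c "
from station import robot
from h import *
s=robot.sense();st(s);print(s['moment'])
cm=robot.camera_model('wrist');p,d=robot.grab_frame('wrist');cv2.imwrite('pics/w9.png',p[...,::-1])
p,d=robot.grab_frame('side');cv2.imwrite('pics/s9.png',cv2.resize(p[170:270,250:390],None,fx=5,fy=5,interpolation=2)[...,::-1])"
```

```text
time_s: 12.23
tcp_pos: [0.637, 0.0752, 0.2403]
orientation: [[-0.97, 0.243, 0.0], [0.243, 0.97, 0.0], [-0.0, 0.0, -1.0]]
contact_force: [1.2, 0.5, 1.1]
gripper_width: 0.304
t 12.23 tcp [0.637  0.0752 0.2403] yaw 165.93 z [ 0.  0. -1.] q [  4.5  11.5  96.2   0.   72.3 -71.4] F [1.2 0.5 1.1] w 0.304
[ 0.00963931 -0.00247251  0.01038973]
```

View pics/w9.png

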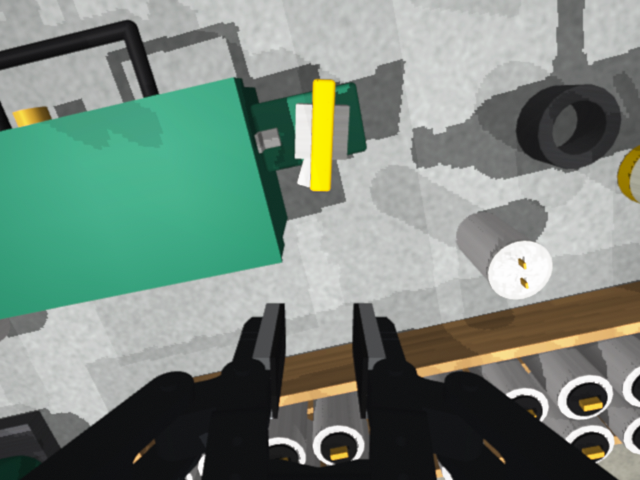

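View pics/s9.png

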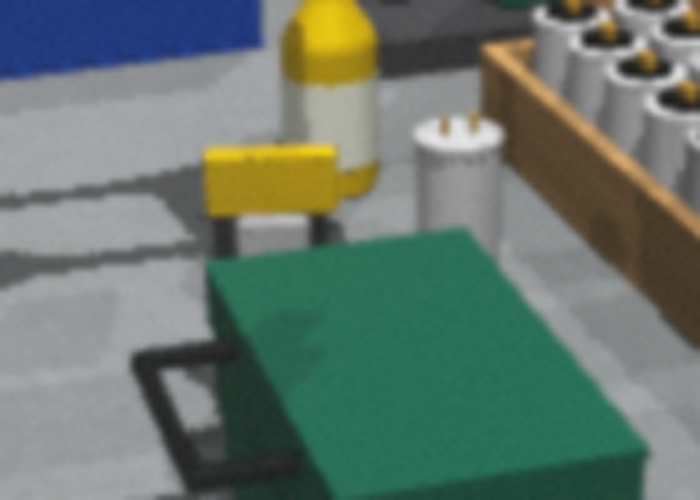

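```bash
python3 -c "
import cv2
p=cv2.imread('pics/w9.png');cv2.imwrite('pics/w9c.png',cv2.resize(p[70:220,240:380],None,fx=5,fy=5,interpolation=2))"
```

```text
(no output)
```

View pics/w9c.png

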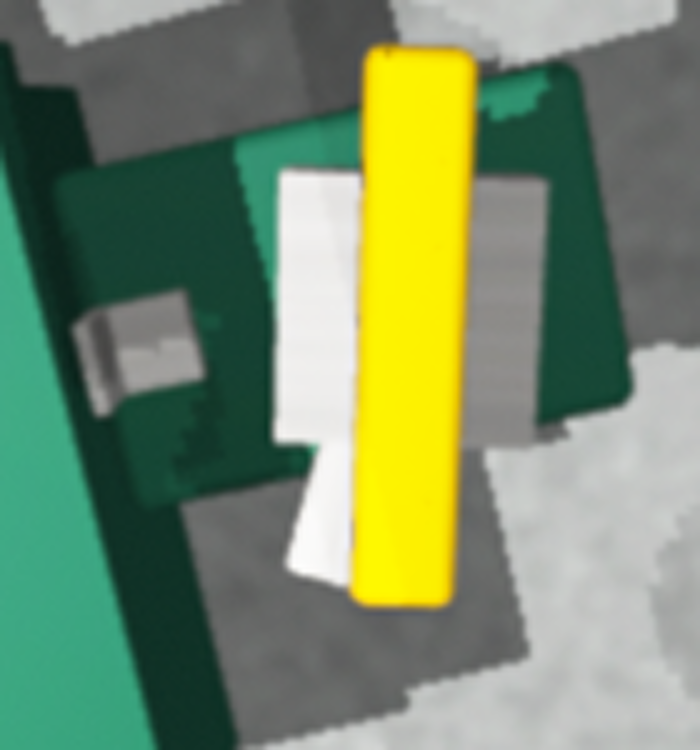

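Run:
```python
from station import robot
from h import *
s=robot.sense();cm=robot.camera_model("wrist")
c=lambda x,y:(240+x/5-.4,70+y/5-.4)
e=onplane(cm,[c(318,455),c(288,570),c(350,588)],.078)
for a,b in((0,1),(1,2)): print(np.degrees(np.arctan2(*(e[b]-e[a])[1::-1])))
f=onplane(cm,[c(420,48),c(403,605)],.14);print(f,np.degrees(np.arctan2(*(f[0]-f[1])[1::-1])))
# seated height check
p,d=robot.grab_frame("wrist");W=cloud(cm,d);print("fin z",np.median(W[95:180,318:328,2]))
```

```text
-29.586005020819762
59.15735779505389
[[0.56198729 0.09692185 0.14      ]
 [0.62017879 0.08033427 0.14      ]] 164.08971878438825
fin z 0.14109657991212476
```

Run:
```python
from station import robot
from h import *
cm=robot.camera_model("top")
print(onplane(cm,[(215+370/5-.4,190+450/5-.4),(215+610/5-.4,190+457/5-.4)],.098))
s=robot.sense();st(s)
plan(s,[.46,-.0567,.25],Rdown(88))
```

```text
[[ 0.49398003 -0.00730535  0.098     ]
 [ 0.49161584 -0.10910886  0.098     ]]
t 12.38 tcp [0.6416 0.0744 0.242 ] yaw 165.79 z [ 0.008  0.    -1.   ] q [  4.4  11.6  95.9  -0.   72.  -71.4] F [-0.1 -0.2 -0.1] w 0.302
shift cm [ 14.38 -17.16  -0.95] rotvec [0.007 0.005 1.358] rows pos 5.4 rot 10.9
```

```bash
python3 -m crank '[[[2,-2.5,-1],[0,0,0.12],0.3],[[4,-5,-1],[0,0,0.24],0.3],[[6,-7.5,-1],[0,0,0.36],0.3],[[8,-10,-1],[0,0,0.48],0.3],[[10,-12.5,-1],[0,0,0.6],0.3],[[12,-15,-1],[0,0,0.72],0.3],[[14.4,-17,-1],[0,0,0.84],0.3],[[14.4,-17,-1],[0,0,0.96],0.3]]';  python3 -c "
from station import robot
from h import *
s=robot.sense();st(s)
a=np.radians(45);Rt=Rdown(88.2)@Ro.from_rotvec([-a,0,0]).as_matrix();print(Rt)
plan(s,np.array([.4928,-.058,.095])-.07*Rt[:,2],Rt)"
```

```text
time_s: 13.05
tcp_pos: [0.4503, -0.0559, 0.2453]
orientation: [[-0.349, 0.937, -0.007], [0.937, 0.349, -0.0], [0.002, -0.006, -1.0]]
contact_force: [-0.5, 0.7, -0.3]
gripper_width: 0.302
t 13.05 tcp [ 0.4503 -0.0559  0.2453] yaw 110.4 z [-0.007 -0.    -1.   ] q [-1.02e+01 -9.50e+00  1.17e+02 -1.00e-01  7.28e+01 -3.05e+01] F [-0.5  0.7 -0.3] w 0.302
[[ 0.03141076  0.70675787  0.70675787]
 [ 0.99950656 -0.02221076 -0.02221076]
 [ 0.          0.70710678 -0.70710678]]
shift cm [ 0.17 -0.61 10.09] rotvec [-0.782 -0.153  0.367] rows pos 2.4 rot 7.0
```

```bash
python3 -m crank '[[[0,0,0],[0,0,0.12],0.3],[[0,0,0],[0,0,0.24],0.3],[[0,0,0],[0,0,0.37],0.3],[[0,0,0],[0,0,0.38],0.3],[[0,0,0],[0,0,0.38],0.3],[[0,0,0],[0,0,0.38],0.3],[[0,0,0],[0,0,0.38],0.3],[[0,0,0],[0,0,0.38],0.3]]';  python3 -m crank '[[[0,0,0.5],[-0.12,0,0],0.3],[[0,0,1],[-0.24,0,0],0.3],[[0,0,1.5],[-0.36,0,0],0.3],[[0,0,2],[-0.48,0,0],0.3],[[0,0,2.5],[-0.6,0,0],0.3],[[0,0,3],[-0.7,0,0],0.3],[[0,0,3.5],[-0.78,0,0],0.3],[[0,0,4],[-0.78,0,0],0.3]]';python3 -c "
from station import robot
from h import *
s=robot.sense();st(s)
a=np.radians(45);Rt=Rdown(88.2)@Ro.from_rotvec([-a,0,0]).as_matrix()
plan(s,np.array([.4928,-.058,.095])-.07*Rt[:,2],Rt)"
```

```text
time_s: 13.72
tcp_pos: [0.4565, -0.0546, 0.2471]
orientation: [[0.014, 1.0, -0.0], [1.0, -0.014, 0.0], [0.0, -0.0, -1.0]]
contact_force: [-0.2, 0.2, -0.0]
gripper_width: 0.299
time_s: 14.38
tcp_pos: [0.4645, -0.0577, 0.2177]
orientation: [[0.017, 0.708, 0.706], [1.0, -0.01, -0.014], [-0.002, 0.706, -0.708]]
contact_force: [0.3, -0.5, 1.9]
gripper_width: 0.3
t 14.38 tcp [ 0.4645 -0.0577  0.2177] yaw 89.02 z [ 0.706 -0.014 -0.708] q [-19.5 -35.3 147.1  28.6  27.7 -39.1] F [ 0.3 -0.5  1.9] w 0.3
shift cm [ 0.11 -6.67  3.68] rotvec [-0.001 -0.008  0.012] rows pos 1.8 rot 0.1
```

```bash
python3 -m crank '[[[0,0,0],[0.1,0,0],0.3],[[0,0,0],[0.2,0,0],0.3],[[0,0,0],[0.3,0,0],0.3],[[0,0,0],[0.34,0,0],0.3],[[0,0,0],[0.34,0,0],0.3],[[0,0,0],[0.34,0,0],0.3],[[0,0,0],[0.34,0,0],0.3],[[0,0,0],[0.34,0,0],0.3]]';python3 -c "
from station import robot
from h import *
s=robot.sense();st(s)
a=np.radians(25);Rt=Rdown(88.2)@Ro.from_rotvec([-a,0,0]).as_matrix()
plan(s,np.array([.4928,-.058,.095])-.05*Rt[:,2],Rt)
cm=robot.camera_model('wrist');p,d=robot.grab_frame('wrist');cv2.imwrite('pics/w10.png',p[...,::-1])
print(proj(cm,[[.4940,-.0073,.095],[.4916,-.109,.095]]))
"
```

```text
time_s: 15.05
tcp_pos: [0.4608, -0.0559, 0.2106]
orientation: [[0.015, 0.909, 0.417], [1.0, -0.015, -0.005], [0.001, 0.417, -0.909]]
contact_force: [0.2, -0.9, -0.0]
gripper_width: 0.298
t 15.05 tcp [ 0.4608 -0.0559  0.2106] yaw 89.12 z [ 0.417 -0.005 -0.909] q [-14.  -23.8 134.5   7.7  45.5 -17.4] F [ 0.2 -0.9 -0. ] w 0.298
shift cm [-0.14 -1.95  6.84] rotvec [-0.006 -0.008  0.014] rows pos 1.7 rot 0.1
[[282.29495355 151.07054805]
 [285.57965902 304.91526223]]
```

View pics/w10.png

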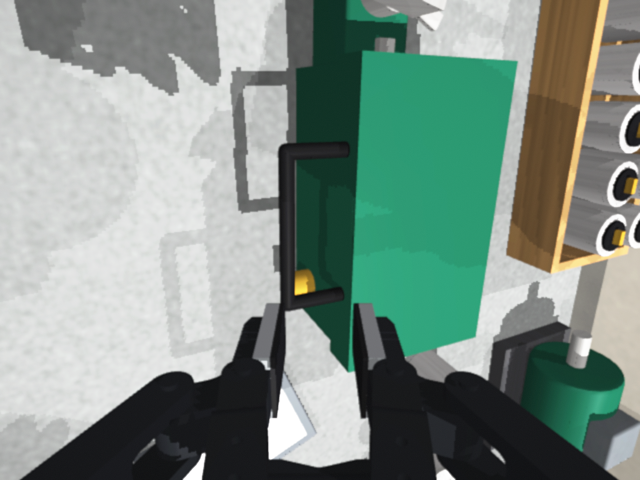

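```bash
python3 -m crank '[[[0,-1,1],[0,0,0],0.3],[[0,-2,2],[0,0,0],0.3],[[-0.1,-2,3.5],[0,0,0],0.3],[[-0.1,-2,5],[0,0,0],0.3],[[-0.1,-2,6.5],[0,0,0],0.3],[[-0.1,-2,6.8],[0,0,0],0.3],[[-0.1,-2,6.8],[0,0,0],0.3],[[-0.1,-2,6.8],[0,0,0],0.3]]';python3 -c "
from station import robot
from h import *
s=robot.sense();st(s)
a=np.radians(25);Rt=Rdown(88.2)@Ro.from_rotvec([-a,0,0]).as_matrix()
plan(s,np.array([.4928,-.058,.095])+.005*Rt[:,2],Rt)
cm=robot.camera_model('wrist');p,d=robot.grab_frame('wrist');cv2.imwrite('pics/w11.png',p[...,::-1])
p,d=robot.grab_frame('side');cv2.imwrite('pics/s11.png',cv2.resize(p[170:330,240:390],None,fx=4,fy=4,interpolation=2)[...,::-1])
"
```

```text
time_s: 15.77
tcp_pos: [0.4719, -0.0572, 0.1418]
orientation: [[0.015, 0.908, 0.419], [1.0, -0.014, -0.006], [0.001, 0.419, -0.908]]
contact_force: [0.2, 0.5, 0.8]
gripper_width: 0.302
t 15.77 tcp [ 0.4719 -0.0572  0.1418] yaw 89.12 z [ 0.419 -0.006 -0.908] q [-13.8 -17.4 138.1   9.4  35.5 -19.4] F [0.2 0.5 0.8] w 0.302
shift cm [-0.06 -0.06  5.63] rotvec [-0.004 -0.008  0.014] rows pos 1.3 rot 0.1
```

View pics/w11.png

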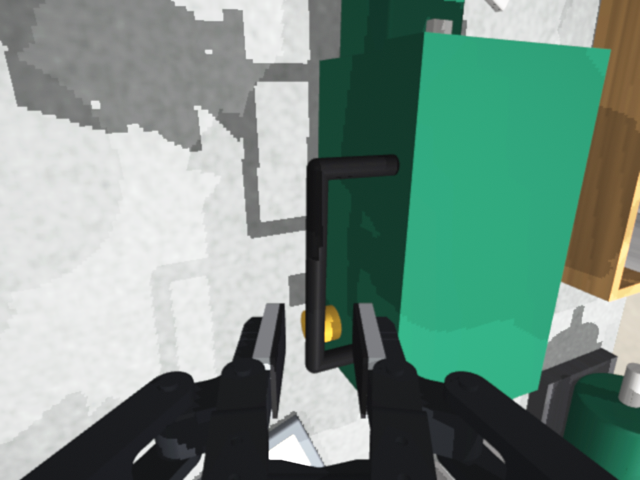

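View pics/s11.png

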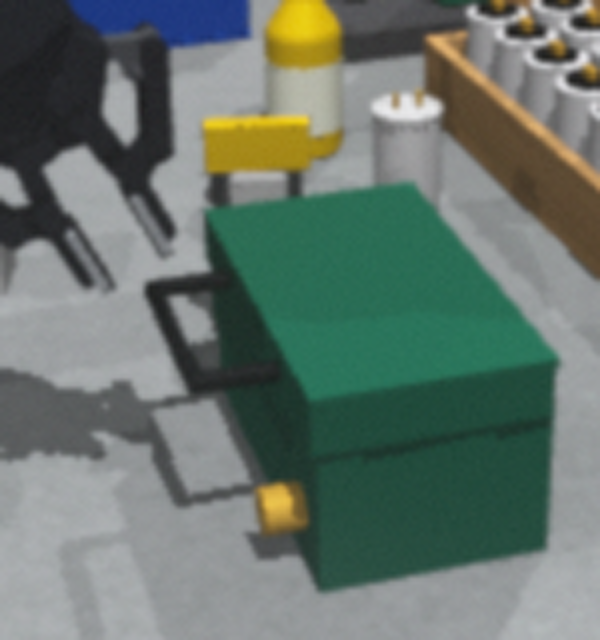

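```bash
python3 -m crank '[[[0,0,1.2],[0,0,0],0.3],[[0,0,2.4],[0,0,0],0.3],[[0,0,3.6],[0,0,0],0.3],[[0,0,4.8],[0,0,0],0.3],[[0,0,5.6],[0,0,0],0.3],[[0,0,5.6],[0,0,0],0],[[0,0,5.6],[0,0,0],0],[[0,0,5.6],[0,0,0],0]]' 25;python3 -c "
from station import robot
from h import *
s=robot.sense();st(s)
"
```

```text
time_s: 16.53
tcp_pos: [0.4942, -0.0573, 0.0903]
orientation: [[0.015, 0.909, 0.416], [1.0, -0.014, -0.005], [0.001, 0.416, -0.909]]
contact_force: [-3.6, -2.4, -3.8]
gripper_width: 0.104
t 16.53 tcp [ 0.4942 -0.0573  0.0903] yaw 89.14 z [ 0.416 -0.005 -0.909] q [-12.9  -9.3 138.3  11.1  27.3 -20.9] F [-3.6 -2.4 -3.8] w 0.104
```

```bash
cat > arc.py <<'E'
from station import robot
from h import *
s=robot.sense()
R0=s["orientation"];p0=s["tcp_pos"]
ex=np.array([np.cos(np.radians(-1.6)),np.sin(np.radians(-1.6)),0]);ez=np.array([0,0,1.])
B0=p0-.005*R0[:,2]
def pose(ph):
    d=lambda f:(-.160*np.cos(f)+.015*np.sin(f))*ex+(.160*np.sin(f)+.015*np.cos(f))*ez
    B=B0+d(ph)-d(0); da=np.radians(45)*ph/1.62
    R=R0@Ro.from_rotvec([da,0,0]).as_matrix()
    return B+.005*R[:,2],R
phs=np.linspace(0,1.64,25)
for k in range(3):
    p,R=pose(phs[8*k])
    for i in range(1,9):
        q,Q=pose(phs[8*k+i]);print((R.T@(q-p)*100).round(2),Ro.from_matrix(R.T@Q).as_rotvec().round(3)[0])
    print(q.round(3))
E
python3 arc.py
```

```text
[-0.    0.56 -0.93] 0.033
[-0.    1.19 -1.82] 0.066
[-0.    1.87 -2.67] 0.099
[-0.01  2.62 -3.47] 0.133
[-0.01  3.41 -4.21] 0.166
[-0.02  4.25 -4.9 ] 0.199
[-0.02  5.14 -5.52] 0.232
[-0.03  6.07 -6.09] 0.265
[ 0.524 -0.058  0.171]
[-0.01  0.8  -0.73] 0.033
[-0.02  1.65 -1.41] 0.066
[-0.03  2.54 -2.03] 0.099
[-0.04  3.47 -2.58] 0.133
[-0.05  4.44 -3.07] 0.166
[-0.06  5.44 -3.49] 0.199
[-0.07  6.46 -3.85] 0.232
[-0.08  7.51 -4.13] 0.265
[ 0.591 -0.06   0.224]
[-0.01  0.97 -0.48] 0.033
[-0.03  1.97 -0.89] 0.066
[-0.04  3.   -1.23] 0.099
[-0.05  4.05 -1.5 ] 0.133
[-0.07  5.11 -1.69] 0.166
[-0.08  6.19 -1.82] 0.199
[-0.1   7.27 -1.87] 0.232
[-0.11  8.35 -1.84] 0.265
[ 0.676 -0.062  0.234]
```

```bash
python3 -m crank '[[[0,0.55,-0.95],[0.03,0,0],0],[[0,1.2,-1.8],[0.07,0,0],0],[[0,1.9,-2.7],[0.1,0,0],0],[[0,2.6,-3.5],[0.13,0,0],0],[[0,3.4,-4.2],[0.17,0,0],0],[[0,4.25,-4.9],[0.2,0,0],0],[[0,5.15,-5.5],[0.23,0,0],0],[[0,6.05,-6.1],[0.265,0,0],0]]';python3 -c "
from station import robot
from h import *
s=robot.sense();st(s)
p,d=robot.grab_frame('side');cv2.imwrite('pics/s12.png',cv2.resize(p[150:330,220:390],None,fx=3,fy=3,interpolation=2)[...,::-1])
"
```

```text
time_s: 17.2
tcp_pos: [0.5238, -0.0582, 0.1722]
orientation: [[0.016, 0.987, 0.163], [1.0, -0.015, -0.002], [0.0, 0.163, -0.987]]
contact_force: [-0.4, -1.6, -5.3]
gripper_width: 0.1
t 17.2 tcp [ 0.5238 -0.0582  0.1722] yaw 89.11 z [ 0.163 -0.002 -0.987] q [-10.   -3.8 120.5   1.9  54.1 -10.1] F [-0.4 -1.6 -5.3] w 0.1
```

View pics/s12.png

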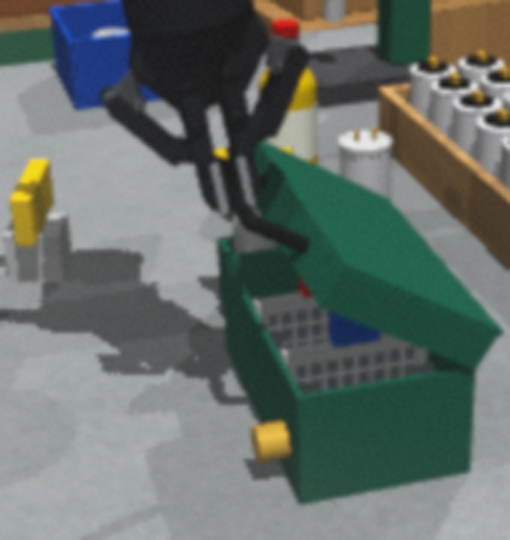

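Flap is opening with the bar still in the jaws; the red tab is at the far (+y) slot and the blue one at the near (-y) slot. I'll continue along the arc.

```bash
python3 -m crank '[[[0,0.8,-0.7],[0.03,0,0],0],[[0,1.65,-1.4],[0.07,0,0],0],[[0,2.55,-2],[0.1,0,0],0],[[0,3.5,-2.6],[0.13,0,0],0],[[0,4.45,-3.1],[0.17,0,0],0],[[-0.1,5.45,-3.5],[0.2,0,0],0],[[-0.1,6.45,-3.85],[0.23,0,0],0],[[-0.1,7.5,-4.1],[0.265,0,0],0]]';python3 -c "
from station import robot
from h import *
s=robot.sense();st(s)"
python3 -m crank '[[[0,0.97,-0.5],[0.03,0,0],0],[[0,2,-0.9],[0.07,0,0],0],[[0,3,-1.2],[0.1,0,0],0],[[0,4.05,-1.5],[0.13,0,0],0],[[-0.1,5.1,-1.7],[0.17,0,0],0],[[-0.1,6.2,-1.8],[0.2,0,0],0],[[-0.1,7.3,-1.85],[0.23,0,0],0],[[-0.1,8.35,-1.85],[0.265,0,0],0]]';python3 -c "
from station import robot
from h import *
s=robot.sense();st(s)
p,d=robot.grab_frame('side');cv2.imwrite('pics/s13.png',cv2.resize(p[100:330,220:390],None,fx=3,fy=3,interpolation=2)[...,::-1])
"
```

```text
time_s: 17.92
tcp_pos: [0.5919, -0.0605, 0.2263]
orientation: [[0.016, 0.995, -0.099], [1.0, -0.015, 0.002], [0.0, -0.099, -0.995]]
contact_force: [-3.7, -1.8, 1.9]
gripper_width: 0.1
t 17.92 tcp [ 0.5919 -0.0605  0.2263] yaw 89.11 z [-0.099  0.002 -0.995] q [-7.8 10.7 98.9 -0.7 76.1 -6.8] F [-3.7 -1.8  1.9] w 0.1
time_s: 18.58
tcp_pos: [0.6778, -0.0633, 0.2368]
orientation: [[0.016, 0.935, -0.354], [1.0, -0.015, 0.005], [-0.001, -0.354, -0.935]]
contact_force: [-2.8, -3.2, -0.4]
gripper_width: 0.1
t 18.58 tcp [ 0.6778 -0.0633  0.2368] yaw 89.1 z [-0.354  0.005 -0.935] q [-6.4 29.5 74.9 -2.  96.2 -5.4] F [-2.8 -3.2 -0.4] w 0.1
```

View pics/s13.png

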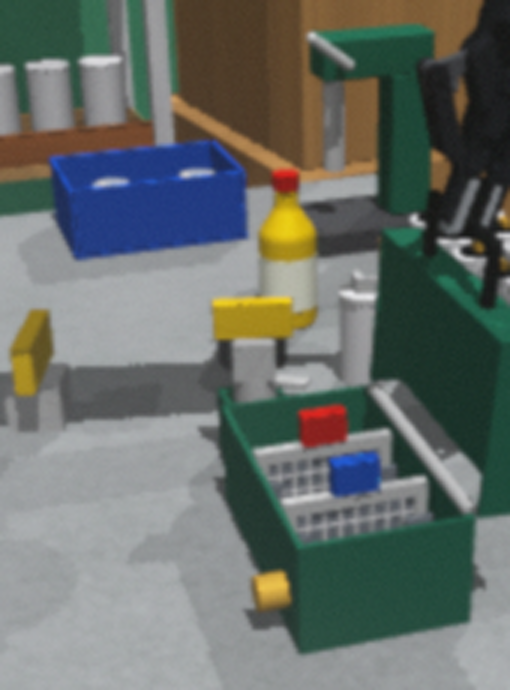

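```bash
python3 -m crank '[[[0,0,0],[0,0,0],0.3],[[0,0,0],[0,0,0],0.3],[[0,0,0],[0,0,0],0.3],[[0,0,-1.5],[0,0,0],0.3],[[0,0,-3.5],[0,0,0],0.3],[[0,0,-6],[0,0,0],0.3],[[0,0,-8],[0,0,0],0.3],[[0,0,-10],[0,0,0],0.3]]';python3 -c "
from station import robot
from h import *
s=robot.sense();st(s)
plan(s,[.60,-.024,.34],Rdown(88))
p,d=robot.grab_frame('side');cv2.imwrite('pics/s14.png',cv2.resize(p[100:330,220:390],None,fx=3,fy=3,interpolation=2)[...,::-1])
"
```

```text
time_s: 19.3
tcp_pos: [0.7126, -0.0627, 0.331]
orientation: [[0.015, 0.936, -0.352], [1.0, -0.014, 0.006], [0.001, -0.352, -0.936]]
contact_force: [1.2, -0.1, 0.3]
gripper_width: 0.302
t 19.3 tcp [ 0.7126 -0.0627  0.331 ] yaw 89.14 z [-0.352  0.006 -0.936] q [ -6.2  31.8  62.   -1.9 106.8  -5.5] F [ 1.2 -0.1  0.3] w 0.302
shift cm [  3.71 -10.91   3.15] rotvec [-0.36   0.003  0.02 ] rows pos 2.9 rot 2.9
```

View pics/s14.png

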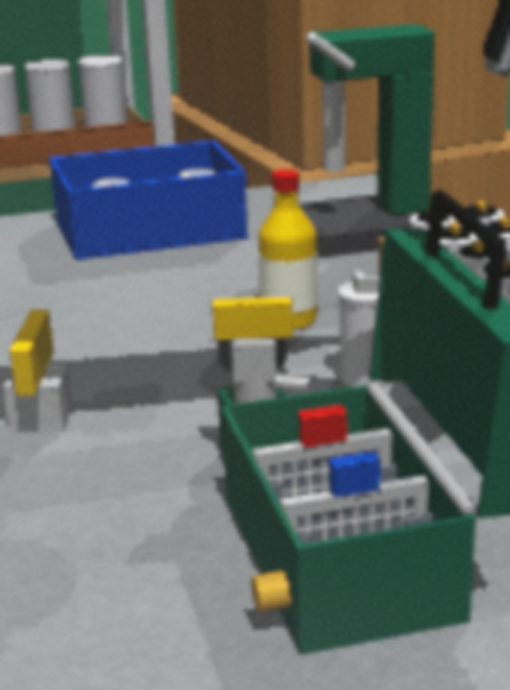

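```bash
python3 -m crank '[[[0,0,-1],[-0.06,0,0],0.3],[[1,-2,-1],[-0.12,0,0],0.3],[[2,-5,0],[-0.18,0,0],0.3],[[3,-8,1.5],[-0.24,0,0],0.3],[[3.7,-11,3],[-0.3,0,0],0.3],[[3.7,-11,3],[-0.36,0,0],0.3],[[3.7,-11,3],[-0.36,0,0],0.4],[[3.7,-11,3],[-0.36,0,0],0.4]]'
python3 -m crank '[[[0,0,0],[0,0,-0.12],0.4],[[0,0,0],[0,0,-0.24],0.4],[[0,0,0],[0,0,-0.36],0.4],[[0,0,0],[0,0,-0.48],0.4],[[0,0,0],[0,0,-0.6],0.4],[[0,0,0],[0,0,-0.72],0.4],[[0,0,0],[0,0,-0.84],0.4],[[0,0,0],[0,0,-0.96],0.4]]'
python3 -m crank '[[[0,0,1],[0,0,-0.12],0.4],[[0,0,2],[0,0,-0.24],0.4],[[0,0,4],[0,0,-0.36],0.4],[[0,0,6],[0,0,-0.48],0.4],[[0,0,8],[0,0,-0.6],0.4],[[0,0,8],[0,0,-0.6],0.4],[[0,0,8],[0,0,-0.6],0.4],[[0,0,8],[0,0,-0.6],0.4]]'
python3 - <<'E'
from station import robot
from h import *
s=robot.sense();st(s)
cm=robot.camera_model("wrist");p,d=robot.grab_frame("wrist")
cv2.imwrite("pics/w15.png",p[...,::-1])
W=cloud(cm,d);hsv=cv2.cvtColor(p,cv2.COLOR_RGB2HSV)
for nm,m in(("red",((hsv[...,0]<8)|(hsv[...,0]>172))&(hsv[...,1]>150)&(hsv[...,2]>70)),("blue",(hsv[...,0]>105)&(hsv[...,0]<130)&(hsv[...,1]>130)&(hsv[...,2]>60))):
    n,l,stt,c=cv2.connectedComponentsWithStats(m.astype(np.uint8))
    for i in range(1,n):
        if stt[i,4]<100: continue
        mm=(l==i)&(abs(W[...,2]-.098)<.005)
        if mm.sum()<20: continue
        X=onplane(cm,np.argwhere(mm)[:,::-1],.098)
        print(nm,c[i],np.percentile(W[l==i][:,2],90),cv2.minAreaRect((X[:,:2]*1000).astype(np.float32)))
plan(s,[.595,-.024,.20],Rdown(178.2))
E
```

```text
time_s: 20.02
tcp_pos: [0.5985, -0.0241, 0.3408]
orientation: [[0.015, 1.0, -0.0], [1.0, -0.015, 0.001], [0.001, -0.0, -1.0]]
contact_force: [0.8, -0.2, -0.8]
gripper_width: 0.397
time_s: 20.68
tcp_pos: [0.6017, -0.0247, 0.3397]
orientation: [[-0.814, 0.581, -0.003], [0.581, 0.814, 0.001], [0.003, -0.001, -1.0]]
contact_force: [-0.6, 0.4, 0.1]
gripper_width: 0.402
time_s: 21.35
tcp_pos: [0.6012, -0.0244, 0.2608]
orientation: [[-1.0, 0.029, -0.001], [0.029, 1.0, 0.001], [0.001, 0.001, -1.0]]
contact_force: [-0.1, -0.3, -0.1]
gripper_width: 0.401
t 21.35 tcp [ 0.6012 -0.0244  0.2608] yaw 178.33 z [-0.001  0.001 -1.   ] q [ -4.7   6.6  99.7   0.   73.8 -93.1] F [-0.1 -0.3 -0.1] w 0.401
red [320.32846715 202.05839416] 0.10009207045993025 ((596.9645385742188, -25.00990867614746), (11.823627471923828, 32.935550689697266), 88.26439666748047)
blue [223.66666667 201.71179487] 0.10006590873452136 ((594.4133911132812, -96.40121459960938), (13.185992240905762, 32.208473205566406), 88.04072570800781)
shift cm [0.61 0.02 6.08] rotvec [ 0.001 -0.001  0.002] rows pos 1.5 rot 0.0
```

View pics/w15.png

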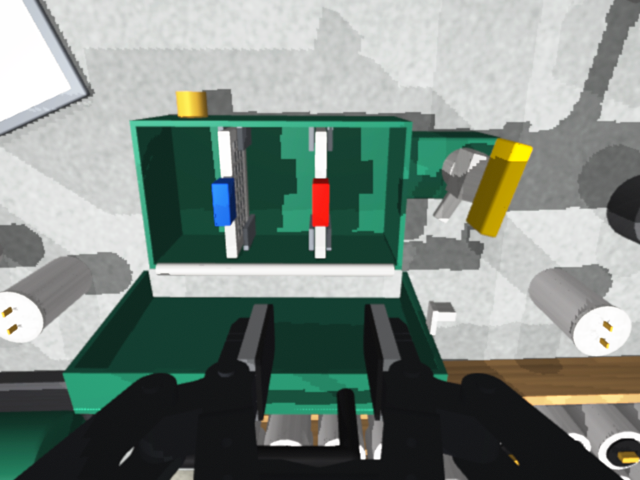

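```bash
python3 -m crank '[[[0.5,0.1,2],[0,0,0],0.4],[[0.5,0.1,4.5],[0,0,0],0.4],[[0.5,0.1,7],[0,0,0],0.4],[[0.5,0.1,9.5],[0,0,0],0.4],[[0.5,0.1,12],[0,0,0],0.4],[[0.5,0.1,13],[0,0,0],0.4],[[0.5,0.1,13],[0,0,0],0.4],[[0.5,0.1,13],[0,0,0],0.4]]'
python3 - <<'E'
from station import robot
from h import *
s=robot.sense();st(s)
p,d=robot.grab_frame("wrist")
cv2.imwrite("pics/w16.png",p[...,::-1])
p,d=robot.grab_frame('side');cv2.imwrite('pics/s16.png',cv2.resize(p[100:330,220:390],None,fx=3,fy=3,interpolation=2)[...,::-1])
plan(s,[.596,-.0234,.077],Rdown(178.3))
E
```

```text
time_s: 22.07
tcp_pos: [0.5953, -0.0231, 0.131]
orientation: [[-1.0, 0.027, -0.001], [0.027, 1.0, 0.001], [0.001, 0.001, -1.0]]
contact_force: [0.6, 0.2, 1.2]
gripper_width: 0.399
t 22.07 tcp [ 0.5953 -0.0231  0.131 ] yaw 178.47 z [-0.001  0.001 -1.   ] q [ -4.6  11.8 107.9   0.   60.3 -93.1] F [0.6 0.2 1.2] w 0.399
shift cm [-0.07 -0.04  5.4 ] rotvec [ 0.001 -0.001  0.003] rows pos 1.3 rot 0.0
```

View pics/w16.png

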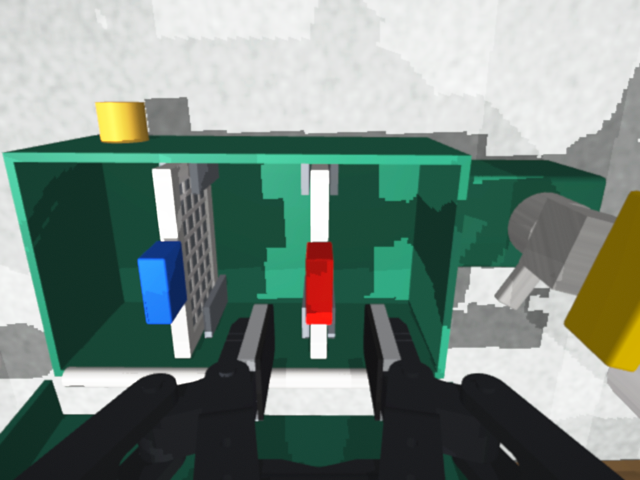

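View pics/s16.png

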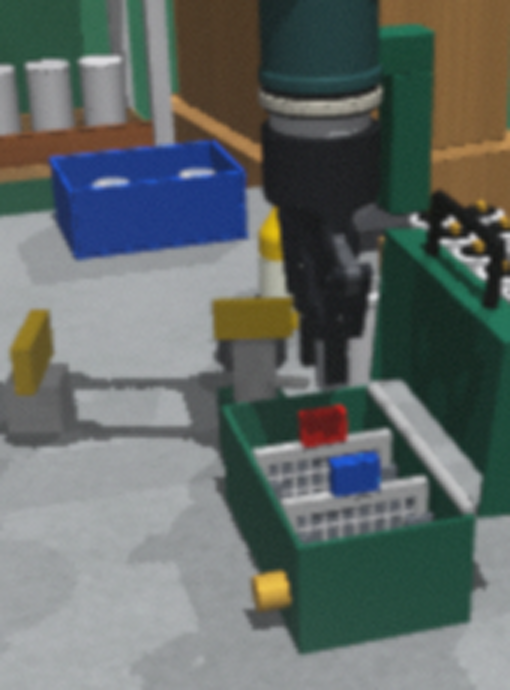

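```bash
python3 -m crank '[[[0,0,1.5],[0,0,0],0.4],[[0,0,3],[0,0,0],0.4],[[0,0,4.5],[0,0,0],0.4],[[0,0,5.3],[0,0,0],0.4],[[0,0,5.3],[0,0,0],0.2],[[0,0,5.3],[0,0,0],0],[[0,0,5.3],[0,0,0],0],[[0,0,5.3],[0,0,0],0]]' 50
python3 - <<'E'
from station import robot
from h import *
s=robot.sense();st(s)
p,d=robot.grab_frame("wrist")
cv2.imwrite("pics/w17.png",p[...,::-1])
E
```

```text
time_s: 22.83
tcp_pos: [0.5953, -0.023, 0.0782]
orientation: [[-1.0, 0.026, 0.0], [0.026, 1.0, 0.001], [-0.0, 0.001, -1.0]]
contact_force: [-0.1, -0.5, -1.3]
gripper_width: 0.13
t 22.83 tcp [ 0.5953 -0.023   0.0782] yaw 178.51 z [ 0.     0.001 -1.   ] q [ -4.6  15.1 110.1   0.   54.7 -93.2] F [-0.1 -0.5 -1.3] w 0.13
```

View pics/w17.png

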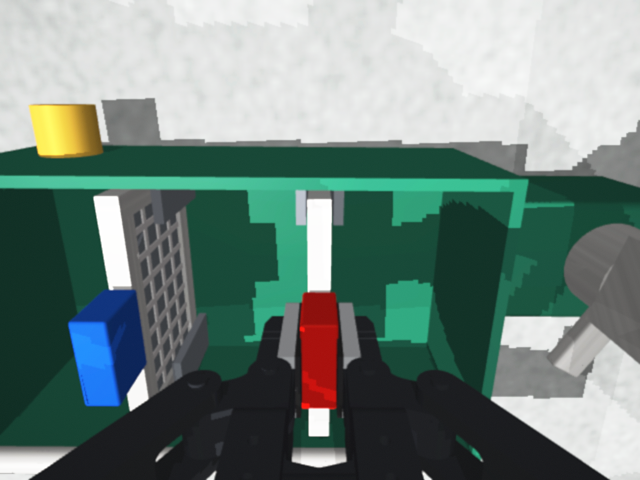

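Red tab is centred between the pads, at (320,350). Drawing it straight up.

```bash
python3 -m crank '[[[0,0,0],[0,0,0],0],[[0,0,-0.5],[0,0,0],0],[[0,0,-1],[0,0,0],0],[[0,0,-2],[0,0,0],0],[[0,0,-3],[0,0,0],0],[[0,0,-4],[0,0,0],0],[[0,0,-5],[0,0,0],0],[[0,0,-6],[0,0,0],0]]'
python3 -m crank '[[[0,0,-1],[0,0,0],0],[[0,0,-2],[0,0,0],0],[[0,0,-3.5],[0,0,0],0],[[0,0,-5],[0,0,0],0],[[0,0,-7],[0,0,0],0],[[0,0,-9],[0,0,0],0],[[0,0,-10],[0,0,0],0],[[0,0,-10],[0,0,0],0]]'
python3 - <<'E'
from station import robot
from h import *
s=robot.sense();st(s)
p,d=robot.grab_frame("side");cv2.imwrite('pics/s18.png',p[...,::-1])
plan(s,[.463,-.297,.235],Rdown(160))
cm=robot.camera_model("top");p,d=robot.grab_frame("top");m=((p.min(2)>140)).astype(np.uint8)
n,l,q,c=cv2.connectedComponentsWithStats(m);i=l[296,417];X=onplane(cm,np.argwhere(l==i)[:,::-1],.008);print(cv2.minAreaRect((X[:,:2]*1000).astype(np.float32)))
E
```

```text
time_s: 23.55
tcp_pos: [0.5948, -0.023, 0.1386]
orientation: [[-1.0, 0.026, -0.001], [0.026, 1.0, 0.001], [0.001, 0.001, -1.0]]
contact_force: [0.5, 0.5, -1.1]
gripper_width: 0.131
time_s: 24.22
tcp_pos: [0.5967, -0.0232, 0.2408]
orientation: [[-1.0, 0.026, 0.004], [0.026, 1.0, 0.0], [-0.004, 0.0, -1.0]]
contact_force: [1.0, -0.2, -1.9]
gripper_width: 0.132
t 24.22 tcp [ 0.5967 -0.0232  0.2408] yaw 178.51 z [ 0.004  0.    -1.   ] q [ -4.6   6.5 101.9   0.   71.4 -93.2] F [ 1.  -0.2 -1.9] w 0.132
shift cm [ 12.65 -27.72   0.52] rotvec [0.001 0.004 0.323] rows pos 7.3 rot 2.6
((462.8422546386719, -297.3531188964844), (136.41285705566406, 88.57540130615234), 20.36774253845215)
```

View pics/s18.png

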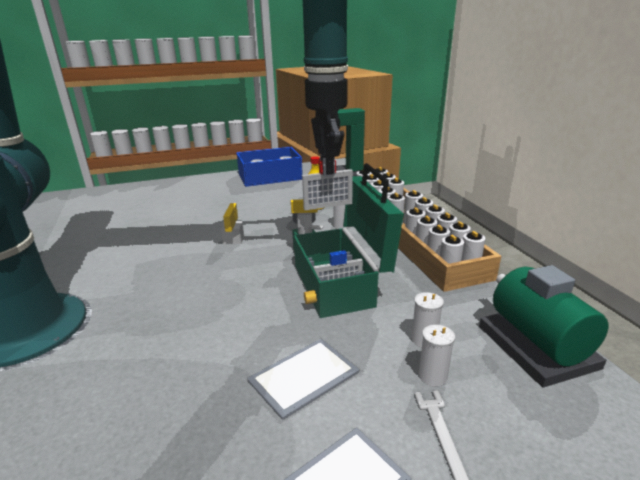

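```bash
python3 -m crank '[[[1,-2.5,0],[0,0,0],0],[[2.3,-5.5,0],[0,0,0],0],[[4,-9,0],[0,0,0],0],[[5.7,-12.5,0],[0,0,0],0],[[7.4,-16,0],[0,0,0],0],[[9.1,-19.5,0],[0,0,0],0],[[10.8,-23,0],[0,0,0],0],[[12,-26,0],[0,0,0],0]]'
python3 - <<'E'
from station import robot
from h import *
s=robot.sense();st(s)
plan(s,[.463,-.297,.181],Rdown(178.5))
E
```

```text
time_s: 24.98
tcp_pos: [0.4652, -0.281, 0.2348]
orientation: [[-1.0, 0.027, -0.005], [0.027, 1.0, 0.002], [0.006, 0.002, -1.0]]
contact_force: [0.7, 0.5, -1.3]
gripper_width: 0.126
t 24.98 tcp [ 0.4652 -0.281   0.2348] yaw 178.48 z [-0.005  0.002 -1.   ] q [-3.370e+01  1.300e+00  1.081e+02 -1.000e-01  7.100e+01 -1.222e+02] F [ 0.7  0.5 -1.3] w 0.126
shift cm [ 0.15 -1.61  5.38] rotvec [ 0.002 -0.006 -0.   ] rows pos 1.3 rot 0.0
```

```bash
python3 -m crank '[[[0.3,-0.8,1],[0,0,0],0],[[0.5,-1.6,2],[0,0,0],0],[[0.5,-1.6,3],[0,0,0],0],[[0.5,-1.6,4],[0,0,0],0],[[0.5,-1.6,5],[0,0,0],0],[[0.5,-1.6,5.5],[0,0,0],0],[[0.5,-1.6,5.5],[0,0,0],0],[[0.5,-1.6,5.5],[0,0,0],0]]'
python3 - <<'E'
from station import robot
from h import *
s=robot.sense();st(s)
plan(s,[.463,-.297,.181],Rdown(178.5))
for n in("side","top","wrist"):
    cm=robot.camera_model(n);p,d=robot.grab_frame(n);cv2.imwrite(f'pics/{n}19.png',p[...,::-1])
    if n=="side":
        a=proj(cm,[s["tcp_pos"]+[0,0,-.073],s["tcp_pos"]+[.05,0,-.073],s["tcp_pos"]+[-.05,0,-.073]]);print(a)
E
```

```text
time_s: 25.65
tcp_pos: [0.4627, -0.2947, 0.1814]
orientation: [[-1.0, 0.025, -0.003], [0.025, 1.0, 0.002], [0.003, 0.001, -1.0]]
contact_force: [-1.0, -1.2, -1.5]
gripper_width: 0.133
t 25.65 tcp [ 0.4627 -0.2947  0.1814] yaw 178.59 z [-0.003  0.002 -1.   ] q [ -35.1    4.1  111.    -0.    65.1 -123.7] F [-1.  -1.2 -1.5] w 0.133
shift cm [-0.04 -0.23  0.04] rotvec [ 0.001 -0.003  0.002] rows pos 0.1 rot 0.0
[[302.5300874  321.5355526 ]
 [334.25305484 314.70206957]
 [269.45361635 328.66059548]]
```

View pics/side19.png

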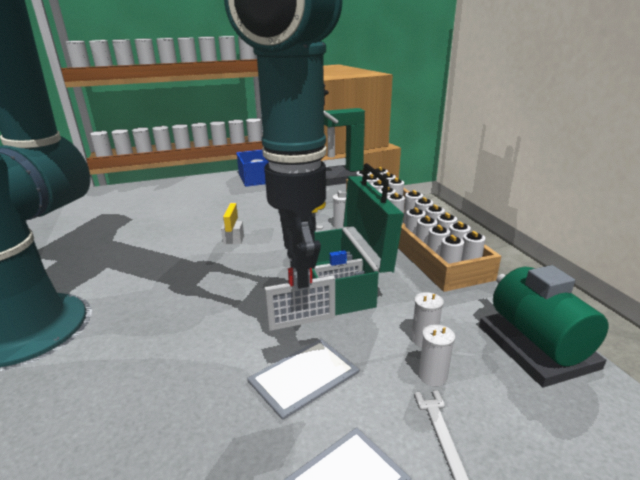

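View pics/top19.png

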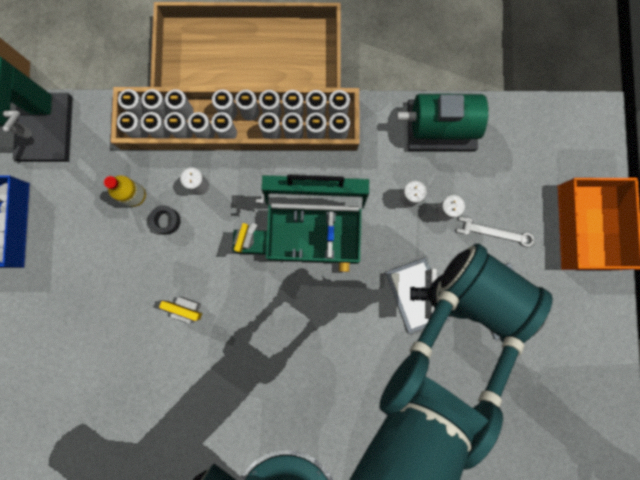

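View pics/wrist19.png

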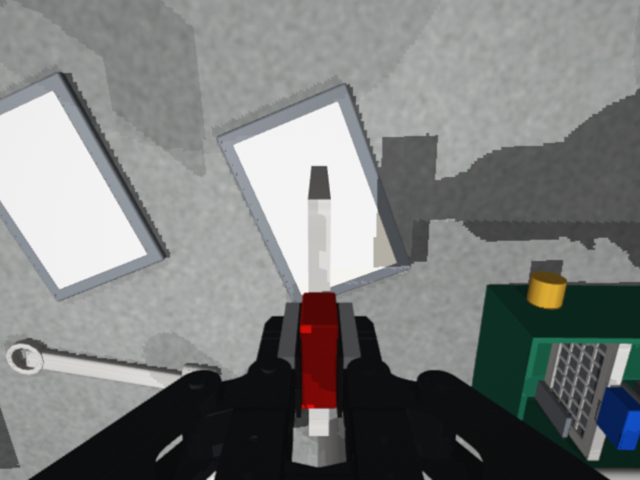

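```bash
python3 -m crank '[[[0,-0.2,0],[0,0,0],0],[[0,-0.2,0],[0,0,0],0],[[0,-0.2,0],[0,0,0],0],[[0,-0.2,0],[0,0,0],0],[[0,-0.2,0],[0,0,0],0],[[0,-0.2,0],[0,0,0],0],[[0,-0.2,0],[0,0,0],0],[[0,-0.2,0],[0,0,0],0]]'
python3 - <<'E'
from station import robot
from h import *
s=robot.sense();st(s);print(s["dq"].round(2))
cm=robot.camera_model("side");p,d=robot.grab_frame("side")
cv2.imwrite('pics/s20.png',cv2.resize(p[150:350,220:420],None,fx=3,fy=3,interpolation=2)[...,::-1])
cm=robot.camera_model("top");p,d=robot.grab_frame("top")
cv2.imwrite('pics/t20.png',cv2.resize(p[165:285,215:385],None,fx=4,fy=4,interpolation=2)[...,::-1])
E
```

```text
time_s: 26.47
tcp_pos: [0.4624, -0.2977, 0.1819]
orientation: [[-1.0, 0.026, -0.002], [0.026, 1.0, 0.001], [0.002, 0.001, -1.0]]
contact_force: [-0.3, 0.5, -1.1]
gripper_width: 0.131
t 26.47 tcp [ 0.4624 -0.2977  0.1819] yaw 178.51 z [-0.002  0.001 -1.   ] q [ -35.4    4.2  110.8   -0.    65.1 -123.8] F [-0.3  0.5 -1.1] w 0.131
[-0.03 -0.02  0.01 -0.04 -0.   -0.03]
```

View pics/s20.png

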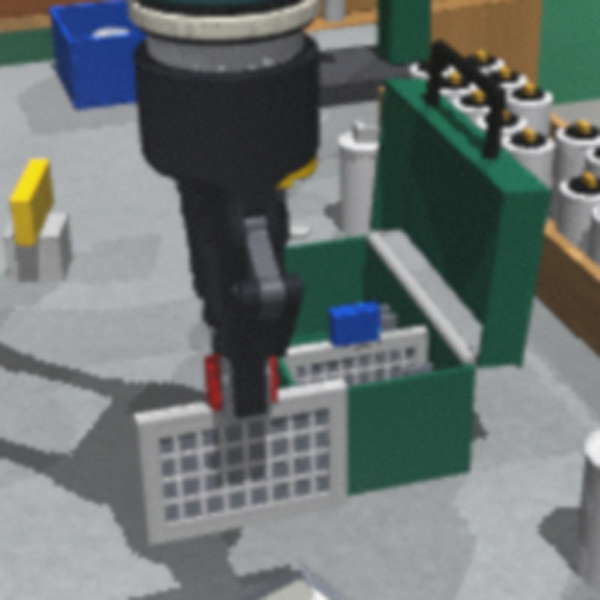

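View pics/t20.png

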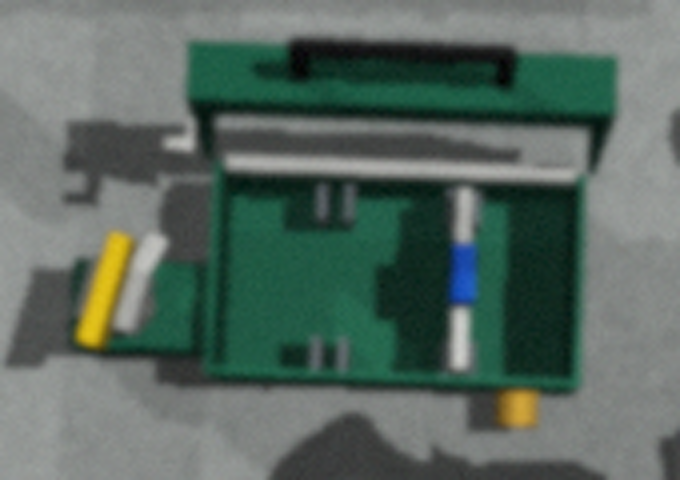

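The final views show the key seated, the tongue swung clear, the flap upright and the blue plate in its slot. The red plate is held upright and still over the left panel, lower edge about 0.10 m above it. Handing in.

```bash
python3 -c "
from station import robot
print(robot.hand_in())"
```

```text
the job is handed in; nothing more can be done
None
```

The job is done and handed in at about 26.6 s, within the 72 s limit; the hand-in reports no verdict.

- **Key:** I fitted the smaller key fully over the spindle. Its fin top read 141 mm against the 140 mm expected when seated. I turned it anticlockwise and left it there; the tongue measured about 60° of swing, so the latch is at roughly 1.08 rad.
- **Flap:** I lifted it by its bar, and it stands upright at about 1.6 rad, judged from the commanded arc and the pictures.
- **Red plate:** I drew it out of the +y slot. It is held upright and still over the left panel, 1 mm off the measured middle, with its lower edge about 10 cm above the panel.
- **Everything else:** The blue plate is in its slot and the bystanders look undisturbed. The contact force I read after each move stayed below about 10 N.

**Disagreements:** The wrist camera read about 2 mm to one side of the robot's own position. I got round this by lining parts up directly in the picture. "10 cm above" could be measured in more than one way; I took it from the panel top to the plate's lower edge.

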